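# Charge the still pot with cinnamon, stir it through the packing balls and lock the lid

### The arm

A 7-joint arm with a two-finger parallel gripper is mounted at the origin on the work surface. World frame = base frame: x ahead of the robot, y to its left, z up, the work surface at z = 0. Lengths are in m, angles in degrees, forces in N, time in s.
With the tool pointing down it reaches from about 0.375 to 0.925 m from the base axis. Payload 3.1 kg.
Tool frame: the origin (TCP) lies between the finger pads; the fingertips stand 8 mm ahead of it and the grasp point (between the pads) lies 11 mm behind it (robot.tcp_to_tips is the distance from the TCP to the fingertips, in m); z points along the fingers, y is the line along which they close (so a half turn about z gives the same grasp; the last joint's range is limited). The gripper opens to 85 mm and grips with 20 to 120 N. Pads are 22 mm wide; open, the fingers measure 114 mm over their backs; the gripper's body (76 mm by 85 mm) begins 54 mm behind the grasp point. The pads swing forward as they close: fully open they stand 13 mm farther back than shut.
Start: joints at [57.651, 21.939, 2.515, 91.553, -1.026, 66.532, -2.859], TCP at [0.293, -0.58, 0.239] pointing down, gripper open.
Joint ranges: [-149.38, 149.38], [-23.57, 123.04], [-84.95, 90], [0, 143.3], [-89.99, 269.99], [3.08, 112.72], [-163.45, 163.45]. Speed limits (degrees/s): [159.86, 159.86, 180, 180, 180, 180, 180].

### API

Orientations are given as [roll, pitch, yaw] about the fixed x, y, z axes, in that order (R = Rz(yaw) Ry(pitch) Rx(roll)).
In Python, from rig import robot, viewer, job gives the robot as it stands.
- The arm moves only by the tool send_rows, never from a script. Its argument "increments" is one flat list of numbers, 7 for each row, row after row: the closure, from -1 (fully open) to 1 (shut), then the shift along the tool's x, y, z in m, then the turn, a rotation vector about the tool's x, y, z in degrees. A call has 1 to 5 rows; each row shifts and turns the commanded pose from where the row before left it, along the tool's axes as they then stand; what a row does not reach is not made up. A row lasts 1/8 s, in which the tool goes at most 62.5 mm and 10.7 degrees, less where a joint would pass 70% of its speed; a pose out of reach is approached as far as the arm can. A call is refused whole if a number of a shift passes 0.0625 or a number of a turn 10.7, either way. A call with a gripper value outside its range is refused whole. The fingers move at their own pace and stop on an object; "grip_force" is the grip in N (left out, the last holds). Time passes only in rows, so rows that do not move let the fingers close. It gives the time, the measured TCP pose, the force, the opening and the grip force at its end, in the units of the state.
- robot.sense(): the state, without advancing time (a new reading comes with each control period).
- viewer.get_image(name): name is "side" or "top" or "wrist"; returns the picture (420x560x3 uint8, red, green, blue); there is no depth.
- viewer.camera_model(name): a dict with "fx", "fy", "cx", "cy" (pixels), "R" (3x3) and "t" (3): a world point X has camera coordinates R X + t. Camera axes: x right, y down, z forward; pixel columns grow to the right and rows downward; lengths in m; the calibration is good to about 2 mm. A picture is of the moment at which its call begins: read the wrist's pose just before it. camera_model takes no time and is no camera call; for the wrist camera it gives the pose at the moment of the call.
- job.finish_job(): hands the job in; it is judged then, once.
The state is a dict: "clock": time; "joint_positions": joint angles; "dq": joint speeds; "joint_efforts": joint torques, N m; "tool_pos": TCP position; "tcp_rot": TCP orientation; "force": force on the tool from outside, world axes, zero at the start; "wrist_torque": the same for the moment, N m; "opening": finger opening in m; "finger_force": force on a finger pad.
Only numpy, scipy, OpenCV 4.12 (cv2) and the standard library are available. Lean on these libraries where they do the work, as an engineer would, in place of code of your own. Each camera call takes 0.05 s, during which the arm holds its last target. There are 200 camera calls.

### The job

Charge the spice still: put every cinnamon quill from the tile into the pot in the heating mantle, then take the stirring rod and stir right down among the ceramic balls, four or more full wide rounds, until the balls all round the pot have clearly shifted from where they first lay. Stand the rod in the narrow glass rinse cylinder, foot on the bottom, then lower the lid flat into the pot's mouth with its two ears on the flange's two pads, turn the closing ring by its knob clockwise to the locked mark so that its lugs cover the ears, and let go. Keep all the balls and quills in the pot and do not disturb the bottle, jar, red cap or matchbox.

Things in the scene. Friction and masses are not known exactly. Their poses are not given: they have to be found in the camera images.
- mantle: heating mantle, fixed: white tapered body, red rim band (198 mm dia., 110 mm high), black control box (to 128 mm from the axis, 76 mm high) on its left, robot side. A round steel still pot is built in, with an aluminium closing ring (168 mm outside, top 14 mm above the pot's mouth). Origin: on the pot's axis at bench level, z up; the pot's two ear pads lie on its +x and -x
- pot_mouth (a point): centre of the pot's mouth, 130 mm above the bench, axes as the mantle's. Bore 108 mm dia., flat inner floor 65 mm below this point. The flange (132 mm dia.) is level with this point; its two pads, 32 mm wide, reach out to 73 mm from the axis on +x and -x: the lid's ears rest there. Seven balls lie loose inside
- ring (a joint): captive closing ring round the flange: rad, 0 open, growing CLOCKWISE from above; stop at 1.10 (locked, at the white mark; 1.0 and up will do). Friction 0.12 N m, stays where left. Two lugs (23 deg wide, inward to 63 mm from the axis, undersides 9 mm above the mouth) lie at 65 and 245 deg counter-clockwise from the mantle's +x when open, clear of the lid's ears; locked, they cover them
- ring_knob (a point): centre of the top of the upright black knob (16 mm dia., 38 mm long, top 42 mm above the mouth) on the ring's lever, 106 mm from the pot's axis; seen from above at -85 deg from the mantle's +x (right) when open, at -148 deg (right, towards the robot) when locked. Turns with the ring; push or lead it round the pot's axis
- lid: steel lid, right way up on the bench. Origin: centre of underside. Plug 98 mm dia., 6 mm thick, enters the mouth; disc 120 mm dia. (z 6 to 12 mm) rests on the flange; ears 28 mm wide reach to 72 mm on +x and -x, level with the disc. Black bar handle: 48 mm along x, 14 mm along y, z 26 to 46 mm. Stub at x = +46 mm, 32 mm high. 0.2 to 0.36 kg. Seated: origin 6 mm below the mouth; either way round
- tile: white ceramic tile lying fixed on the bench, 170 (x) x 160 (y) x 6 mm; the cinnamon quills start on it. Origin: centre of its underside
- stand: pale wooden block, 70 x 70 x 55 mm, fixed, with one upright hole 13 mm wide and 47 mm deep in which the stirring rod starts. Origin: centre of its underside
- rod: white straight stirring rod, 170 mm long, 10 mm dia., round foot, with a black rubber grip sleeve (14 mm dia.) over its upper 55 mm; 40 g. Starts upright, loose in the stand. Origin at its foot, z along the rod to its top
- cylinder_mouth (a point): centre of the mouth of the narrow glass rinse cylinder, 116 mm above the bench: bore 18 mm, outside 23 mm (rim 28 mm), on a round white foot 72 mm dia.; fixed, upright; its inner floor is 106 mm below this point
- quill0: cinnamon quill (may be absent): two brown rolls of bark side by side, 32 mm long, 16 mm wide, 8 mm high, 10 g. Origin: centre of its underside; x along its length
- quill1: another quill, as quill0 (may be absent)
- quill2: another quill, as quill0 (may be absent)
- quill3: another quill, as quill0 (may be absent)
- ball0_center (a point): centre of a loose white ceramic packing ball, 22 mm dia., 16 g, in the pot; balls 0 to 6 first lie in a ring round the wall, in that order
- ball1_center (a point): another ball, as ball0
- ball2_center (a point): another ball, as ball0
- ball3_center (a point): another ball, as ball0
- ball4_center (a point): another ball, as ball0
- ball5_center (a point): another ball, as ball0
- ball6_center (a point): another ball, as ball0
- wash_bottle: bystander, loose: white squeeze wash bottle with a red neck and a bent spout, 60 mm dia., 175 mm tall. Origin: centre of its underside
- reagent_jar: bystander, loose: amber glass jar with black cap, 54 mm dia., 110 mm tall. Origin: centre of its underside
- red_cap: bystander, loose: red screw cap lying on the bench, 40 mm dia., 14 mm tall. Origin: centre of its underside
- matchbox: bystander, loose: matchbox, 36 x 54 x 15 mm. Origin: centre of its underside

How it is judged:
By the outcome, as a careful person would: the job done as asked, in the order asked, and still so for the second after the job is handed in, with the robot touching nothing.
Of quill0, quill1, quill2, quill3 only 2 to 4 are there at a start; the rules pass over those that are not, and their reading is None.
At some moment in a run one of quill0, quill1, quill2, quill3, lid may be knocked a few centimetres aside while the robot is not near it.
It also fails if it takes over 210 s, if anything falls off the work surface, if the arm or the gripper's body presses on something with over 40 N, if the wrist force passes 120 N, or if a joint passes its speed limit or range.

## Working session

There is one attempt and no reset: what is moved stays moved. The work goes in short steps, Python scripts to look and compute and a tool call to move; the robot and the scene stay as the last step left them, time stands still between calls to the robot, and variables do not carry over. Pictures are saved under pics/ and viewed, at most 14 in all, crops included, and the job is handed in when it is done.

Besides the shell and the picture viewer there is one more tool, called after ">>>" as a command line: name --argument value ..., lists and objects as JSON in quotes. send_rows: Moves the arm, as the interface text tells. Its arguments: {"type":"object","properties":{"increments":{"type":"array","items":{"type":"number"}},"grip_force":{"type":"number"}},"required":["increments"]}

```bash
ls; mkdir -p pics; cat > h.py <<'E'
import numpy as np, cv2
from rig import robot, viewer, job
def snap(n,f):
    im=viewer.get_image(n); cv2.imwrite(f'pics/{f}.png',im[:,:,::-1]); return im
def ray(m,u,v,z):
    R=np.array(m['R']);t=np.array(m['t']);c=-R.T@t
    d=R.T@np.array([(u-m['cx'])/m['fx'],(v-m['cy'])/m['fy'],1]);return c+d*(z-c[2])/d[2]
def proj(m,X):
    p=np.array(m['R'])@np.array(X)+np.array(m['t']);return m['fx']*p[0]/p[2]+m['cx'],m['fy']*p[1]/p[2]+m['cy']
E
python3 - <<'E'
from h import *
a=snap('top','t0');b=snap('side','s0')
for n in('top','side','wrist'):
    m=viewer.camera_model(n);print(n,m['fx'],m['cx'],m['cy'],np.round(-np.array(m['R']).T@np.array(m['t']),3),np.round(m['R'],2).tolist())
cv2.imwrite('pics/t0b.png',cv2.resize(a[:,:,::-1],(800,600)))
cv2.imwrite('pics/s0b.png',cv2.resize(b[:,:,::-1],(800,600)))
print(robot.sense())
E
```

```text
pics
top 469.0065548107929 283.46219865828044 217.94274128039135 [ 0.387 -0.004  1.19 ] [[-0.0, -1.0, 0.01], [-0.99, 0.0, -0.17], [0.17, -0.01, -0.99]]
side 456.54787607221033 286.33063164595876 212.0777521365516 [-0.029  0.58   0.737] [[-0.69, -0.72, 0.02], [-0.44, 0.4, -0.8], [0.57, -0.57, -0.6]]
wrist 358.66052424717896 278.3644793128511 203.96732764966617 [ 0.364 -0.543  0.373] [[0.45, -0.89, -0.0], [-0.85, -0.43, 0.31], [-0.28, -0.14, -0.95]]
{'clock': 0.1, 'joint_positions': array([57.65064843, 21.98942156,  2.51072901, 91.63828509, -1.02338139,
       66.53266357, -2.85980282]), 'dq': array([ 0.01359306, -0.19069081, -0.05186672, -0.13819109, -0.16103101,
        0.13111921, -0.0256738 ]), 'joint_efforts': array([ 2.97902530e-03, -4.34727430e+01,  1.02913611e+00, -2.50452965e+01,
        1.08145262e-02,  5.46736133e-03,  5.80039398e-06]), 'tool_pos': array([ 0.29214902, -0.57971934,  0.23800277]), 'tcp_rot': array([-1.79862374e+02,  8.98170889e-03,  2.67514348e+01]), 'force': array([ 0.17110292, -0.56431598, -0.26303623]), 'wrist_torque': array([-0.03450544, -0.02078833,  0.00617667]), 'finger_force': 0.0, 'opening': 0.08553913103761081}
```

View pics/t0b.png

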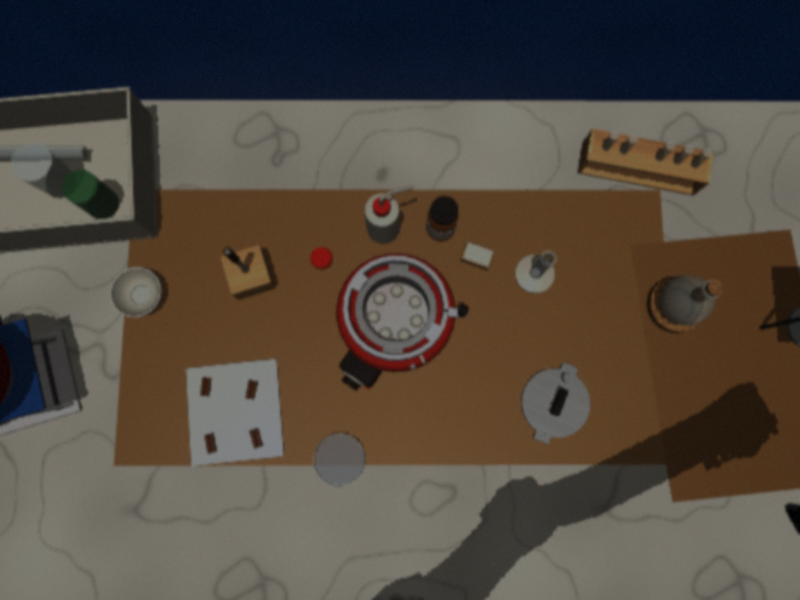

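View pics/s0b.png

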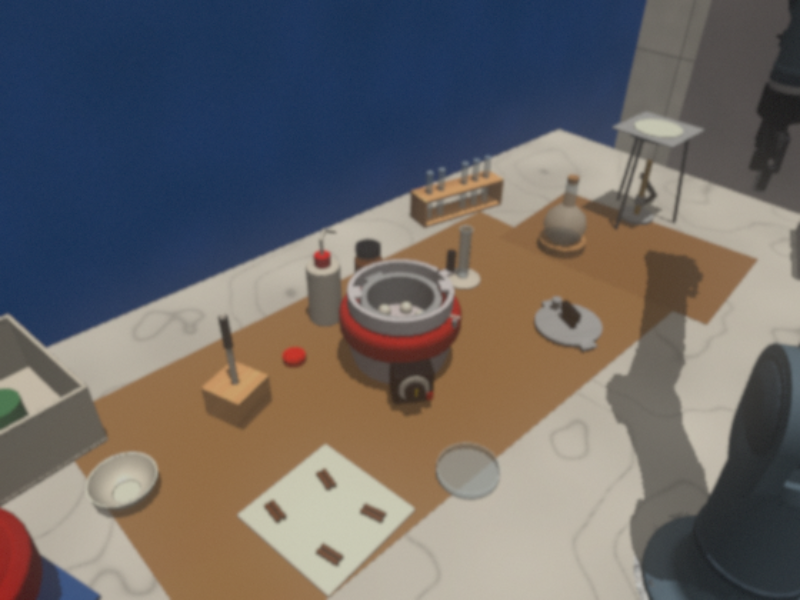

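```bash
cat > m.py <<'E'
from h import *
def blobs(im,m,z,mask,box,amin=10):
    k=np.zeros(mask.shape,np.uint8);u0,u1,v0,v1=box;k[v0:v1,u0:u1]=mask[v0:v1,u0:u1]
    n,l,s,c=cv2.connectedComponentsWithStats(k)
    for i in range(1,n):
        if s[i,4]<amin: continue
        ys,xs=np.where(l==i)
        P=np.array([ray(m,a,b,z)[:2] for a,b in zip(xs,ys)]);cc=P.mean(0)
        w,V=np.linalg.eigh(np.cov(P.T));ang=np.degrees(np.arctan2(V[1,1],V[0,1]))
        print('  px',np.round(c[i],1),'area',s[i,4],'xy',np.round(cc,4),'ang',round(ang,1),'len',np.round(np.sqrt(12*w),3))
E
python3 - <<'E'
from m import *
im=cv2.imread('pics/t0.png')[:,:,::-1].astype(int);m=viewer.camera_model('top')
g=im.sum(2);R,G,B=im[...,0],im[...,1],im[...,2]
print(im[288,165],im[270,144],im[283,389],im[280,391],im[200,185],im[162,376],im[180,225],im[217,323])
print('quills');blobs(im,m,.010,g<330,(133,196,258,320))
print('tile');blobs(im,m,.006,(B>110),(125,205,245,330),500)
print('red');blobs(im,m,.07,(R>1.8*G)&(R>1.8*B)&(R>90),(225,330,165,270))
print('cap/bottle');blobs(im,m,.014,(R>2.2*G)&(R>100),(210,290,130,195))
print('handle');blobs(im,m,.046,g<130,(370,410,260,300))
print('lid');blobs(im,m,.012,(B>.75*R),(355,425,250,312),100)
print('knob');blobs(im,m,.172,g<120,(312,335,205,230))
print('rod top');blobs(im,m,.178,g<130,(150,185,165,195))
print('stand');blobs(im,m,.055,(R>150)&(B<R*.75),(150,195,165,212),50)
print('foot');blobs(im,m,.006,(B>.75*R)&(R>90),(358,392,172,208),20)
C=np.vstack([cv2.resize(im[a:b,c:d,::-1].astype(np.uint8)*1,(400,300),interpolation=cv2.INTER_CUBIC) for a,b,c,d in [(168,273,225,365)]])
def cr(a,c,h=75,w=100,s=4): return cv2.resize(im[a:a+h,c:c+w,::-1].astype(np.uint8),(w*s,h*s),interpolation=cv2.INTER_CUBIC)
C=np.vstack([np.hstack([cr(175,230),cr(165,330)]),np.hstack([cr(160,125),cr(245,345)])])
cv2.imwrite('pics/c1.png',np.clip(C*1.4,0,255).astype(np.uint8))
E
```

```text
[127 129 127] [53 26 17] [18 18 14] [18 17 15] [46 31 19] [91 65 38] [126  19  14] [22 16 17]
quills
  px [194.6 267.6] area 38 xy [0.4614 0.2082] ang -176.2 len [0.004 0.062]
  px [143.7 270.2] area 110 xy [0.4552 0.3352] ang 175.5 len [0.019 0.036]
  px [175.6 272.1] area 110 xy [0.4503 0.2553] ang 169.8 len [0.019 0.036]
  px [178.9 306.3] area 114 xy [0.3663 0.2443] ang -162.5 len [0.019 0.036]
  px [147.  309.8] area 115 xy [0.358  0.3225] ang -168.5 len [0.019 0.036]
tile
  px [163.7 288.4] area 3773 xy [0.4106 0.2843] ang 178.6 len [0.159 0.166]
red
  px [227.5 179.4] area 87 xy [0.6733 0.1232] ang -178.1 len [0.016 0.034]
  px [264.1 189.3] area 28 xy [0.6484 0.0332] ang 113.0 len [0.006 0.035]
  px [292.  190.5] area 22 xy [ 0.6452 -0.0351] ang 60.7 len [0.006 0.026]
  px [305.1 211.4] area 92 xy [ 0.5934 -0.0666] ang -168.0 len [0.013 0.08 ]
  px [259.2 242.3] area 317 xy [0.5181 0.0446] ang 52.7 len [0.057 0.177]
  px [249.6 220.6] area 96 xy [0.5709 0.068 ] ang -163.8 len [0.02  0.098]
  px [314.4 209.9] area 20 xy [ 0.597  -0.0893] ang -168.0 len [0.005 0.025]
  px [307.
[... 243 characters left out ...]
4] area 69 xy [0.7818 0.0296] ang 83.1 len [0.021 0.03 ]
  px [224.1 179.6] area 167 xy [0.6872 0.1383] ang 137.5 len [0.032 0.034]
handle
  px [390.6 280.7] area 133 xy [ 0.4266 -0.2736] ang 156.2 len [0.017 0.046]
lid
  px [388.6 281.7] area 1915 xy [ 0.4255 -0.2765] ang 155.6 len [0.102 0.116]
knob
  px [316.  208.7] area 10 xy [ 0.5805 -0.085 ] ang -169.9 len [0.003 0.022]
  px [323.5 216.5] area 57 xy [ 0.5631 -0.1015] ang -179.0 len [0.014 0.02 ]
  px [316.2 225.8] area 10 xy [ 0.5423 -0.085 ] ang 169.1 len [0.004 0.018]
rod top
  px [165.6 181.9] area 82 xy [0.6399 0.2477] ang 46.8 len [0.011 0.043]
stand
foot
  px [372.7 193.6] area 399 xy [ 0.6517 -0.2457] ang 62.2 len [0.054 0.069]
```

View pics/c1.png

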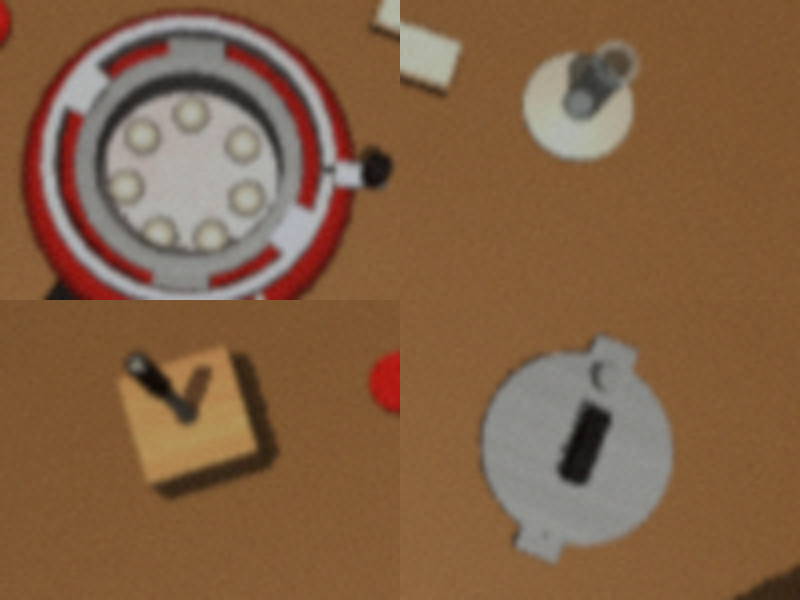

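>>> send_rows --increments '[-1,0,0,-0.01,0,0,-10.5,-1,0,0,-0.01,0,0,-10.5,-1,0,0,-0.01,0,0,-10.5,-1,0,0,-0.01,0,0,-10.5,-1,0,0,-0.01,0,0,-10.5]'

```text
clock: 0.72
tool_pos: [0.2922, -0.58, 0.2887]
tcp_rot: [-179.9, -0.1, 79.6]
force: [1.2, 0.3, -0.4]
opening: 0.0857
finger_force: 0.0
```

>>> send_rows --increments '[-1,0,0,0,0,0,-10.7,-1,0.052,0.025,0,0,0,0,-1,0.052,0.025,0,0,0,0,-1,0.052,0.025,0,0,0,0,-1,0.052,0.025,0,0,0,0]'

```text
clock: 1.35
tool_pos: [0.393, -0.3705, 0.2888]
tcp_rot: [-180.0, -0.0, 89.9]
force: [2.0, 0.3, 1.2]
opening: 0.0856
finger_force: 0.0
```

>>> send_rows --increments '[-1,0.052,0.025,0,0,0,0,-1,0.052,0.025,0,0,0,0,-1,0.052,0.025,0,0,0,0,-1,0.052,0.025,0,0,0,0,-1,0.052,0.025,0,0,0,0]'

```text
clock: 1.98
tool_pos: [0.5181, -0.1111, 0.2889]
tcp_rot: [-180.0, 0.0, 89.9]
force: [0.5, -0.2, 0.4]
opening: 0.0852
finger_force: 0.0
```

>>> send_rows --increments '[-1,0.052,0.025,0,0,0,0,-1,0.052,0.025,0,0,0,0,-1,0,0,0,0,0,0,-1,0,0,0,0,0,0,-1,0,0,0,0,0,0]'

```text
clock: 2.6
tool_pos: [0.5675, -0.0112, 0.2888]
tcp_rot: [-179.9, 0.1, 89.7]
force: [0.5, -0.3, -0.2]
opening: 0.085
finger_force: 0.0
```

```bash
python3 - <<'E'
from m import *
import json
s=robot.sense();print(s['tool_pos'],s['tcp_rot'],s['clock'])
m=viewer.camera_model('wrist');im=snap('wrist','w1')
json.dump({k:np.array(v).tolist() for k,v in m.items()},open('w1.json','w'))
cv2.imwrite('pics/w1b.png',cv2.resize(np.clip(im[:,:,::-1]*1.4,0,255).astype(np.uint8),(800,600)))
E
```

```text
[ 0.56747316 -0.01117396  0.28878369] [-1.79933492e+02  6.99720994e-02  8.97468230e+01] 2.6
```

View pics/w1b.png

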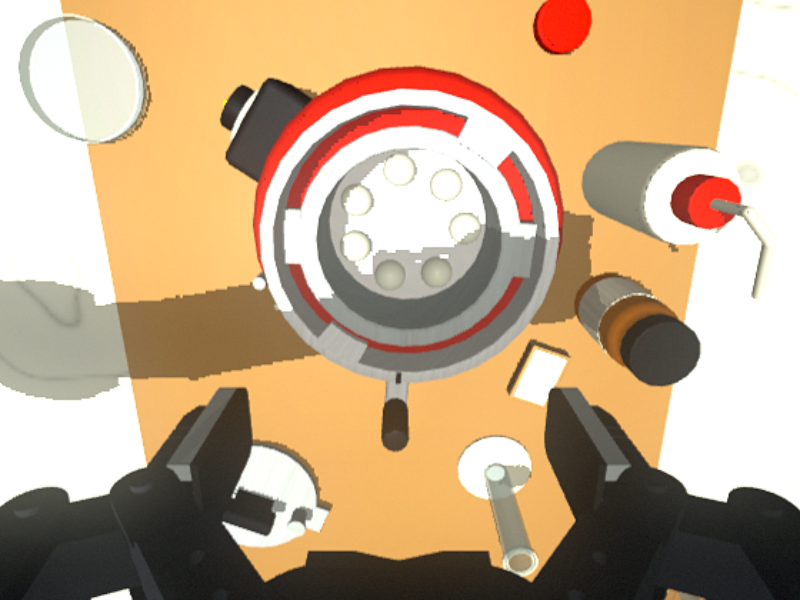

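```bash
python3 - <<'E'
from m import *
import json
from scipy.optimize import least_squares
m=json.load(open('w1.json'));im=cv2.imread('pics/w1.png')[:,:,::-1].astype(int)
R,G,B=im[...,0],im[...,1],im[...,2];red=(R>1.8*G)&(R>1.8*B)&(R>60)
c=np.array(proj(m,[.575,0,.144]));print(c)
P=[]
for a in np.radians(np.arange(200,341,4)):
    d=np.array([np.cos(a),np.sin(a)])
    rs=np.arange(130,70,-.5);st=0
    for r in rs:
        u,v=np.round(c+d*r).astype(int)
        if red[v,u]: st=1
        elif st: P.append(ray(m,*(c+d*(r+.25)),.144)[:2]);break
P=np.array(P)
f=lambda q:np.hypot(*(P-q[:2]).T)-q[2]
q=least_squares(f,[.57,0,.084],loss='soft_l1',f_scale=.001).x;print('ring',len(P),q,np.abs(f(q)).mean())
k=1/1.42857
for n,(u,v),z in [('knob',(396,440),.172),('cyl mouth',(520,562),.116),('cylfoot',(495,467),.012),('red cap',(563,24),.014),('lugA',(487,141),.144),('lugB',(343,343),.144)]:
    X=ray(m,u*k,v*k,z);d=X[:2]-q[:2];print(n,X.round(4),np.hypot(*d).round(4),np.degrees(np.arctan2(d[1],d[0])).round(1))
o=np.clip(im[:,:,::-1]*1.,0,255).astype(np.uint8);o=cv2.resize(o,(1120,840))
cx,cy=q[:2];yaw=-3
def draw(r,z,col,a0=0,a1=360):
    for a in np.radians(np.arange(a0,a1,1.)):
        u,v=proj(m,[cx+r*np.cos(a),cy+r*np.sin(a),z]);cv2.circle(o,(int(2*u+.5),int(2*v+.5)),0,col,-1)
draw(.084,.144,(0,255,0));draw(.054,.13,(255,0,0));draw(.066,.13,(255,0,255))
for a in (0,180):
  for w in(-.016,.016):
    t=np.radians(yaw+a);X=np.array([cx,cy])+np.array([np.cos(t),np.sin(t)])*.073+w*np.array([-np.sin(t),np.cos(t)])
    u,v=proj(m,[*X,.13]);cv2.circle(o,(int(2*u),int(2*v)),3,(0,255,0),-1)
cv2.imwrite('pics/o1.png',o[80:680,330:830])
E
```

```text
[287.9057773  177.99913588]
ring 36 [0.57348882 0.00337634 0.08329105] 0.00024465033779784624
knob [ 0.566  -0.1019  0.172 ] 0.1056 -94.1
cyl mouth [ 0.6595 -0.2487  0.116 ] 0.2664 -71.2
cylfoot [ 0.6586 -0.2414  0.012 ] 0.2591 -70.8
red cap [0.6864 0.137  0.014 ] 0.1749 49.8
lugA [0.6144 0.0608 0.144 ] 0.0705 54.5
lugB [ 0.5347 -0.054   0.144 ] 0.0693 -124.1
```

View pics/o1.png

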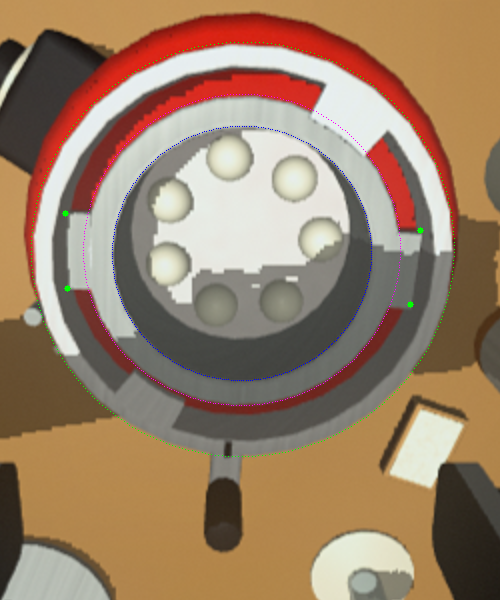

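>>> send_rows --increments '[-1,0.049,-0.026,0.006,0,0,0,-1,0.049,-0.026,0.006,0,0,0,-1,0.049,-0.026,0.006,0,0,0,-1,0.049,-0.026,0.006,0,0,0,-1,0.049,-0.026,0.006,0,0,0]'

```text
clock: 3.28
tool_pos: [0.438, 0.2362, 0.2594]
tcp_rot: [179.9, 0.0, 89.7]
force: [0.4, 0.3, -0.4]
opening: 0.0852
finger_force: 0.0
```

>>> send_rows --increments '[-1,0.049,-0.026,0.006,0,0,0,-1,0,0,0,0,0,-10,-1,0,0,0,0,0,-10,-1,0,0,0,0,0,-10,-1,0,0,0,0,0,-10]'

```text
clock: 3.9
tool_pos: [0.4131, 0.2839, 0.2533]
tcp_rot: [-180.0, 0.1, 130.1]
force: [0.7, 0.2, 0.0]
opening: 0.0854
finger_force: 0.0
```

>>> send_rows --increments '[-1,0,0,0,0,0,-10,-1,0,0,0,0,0,-10,-1,0,0,0,0,0,-10,-1,0,0,0,0,0,-10,-1,0,0,0,0,0,-10]'

```text
clock: 4.53
tool_pos: [0.4131, 0.2838, 0.2533]
tcp_rot: [-179.9, 0.0, -179.9]
force: [-0.6, -0.2, 0.4]
opening: 0.0856
finger_force: 0.0
```

>>> send_rows --increments '[-1,0,0,0,0,0,0,-1,0,0,0,0,0,0]'

```text
clock: 4.78
tool_pos: [0.4128, 0.2846, 0.2533]
tcp_rot: [-180.0, 0.0, 179.7]
force: [-0.0, 0.4, 0.7]
opening: 0.0853
finger_force: 0.0
```

```bash
cat >> m.py <<'E'
def quills(show=None,z=.010):
    s=robot.sense();m=viewer.camera_model('wrist');im=viewer.get_image('wrist').astype(int)
    print('tcp',s['tool_pos'].round(4),s['tcp_rot'].round(1),'t',round(s['clock'],2),'F',s['force'].round(1))
    R,G,B=im[...,0],im[...,1],im[...,2]
    blobs(im,m,z,((R>1.35*B)&(R<190)&(im.sum(2)<330)).astype(np.uint8),(0,560,0,420),120)
    if show: cv2.imwrite(f'pics/{show}.png',im[:,:,::-1].astype(np.uint8))
E
python3 - <<'E'
from m import *
quills('w2')
import json
m=json.load(open('w1.json'));im=cv2.imread('pics/w1.png').astype(int).sum(2)
print(im[140:190,202].tolist());print(im[150:200,536].tolist());print(ray(m,181.5,198.5,.11))
E
```

```text
tcp [0.4128 0.2846 0.2533] [-180.     0.   179.7] t 4.78 F [-0.   0.4  0.7]
  px [171.7 278.7] area 67177 xy [0.559  0.1641] ang 51.5 len [0.28  0.538]
  px [314.9 112.3] area 474 xy [0.358  0.3233] ang -167.0 len [0.015 0.032]
  px [238.8 121.1] area 461 xy [0.3665 0.245 ] ang -161.4 len [0.015 0.032]
  px [251.9 198.5] area 355 xy [0.45   0.2561] ang 169.7 len [0.015 0.032]
  px [324.5 202.8] area 376 xy [0.4554 0.3364] ang 177.3 len [0.016 0.032]
[209, 209, 209, 207, 211, 206, 475, 605, 594, 590, 583, 584, 584, 584, 584, 581, 583, 582, 581, 579, 576, 581, 576, 575, 578, 577, 577, 577, 576, 575, 573, 575, 574, 574, 572, 570, 573, 572, 575, 571, 572, 570, 574, 591, 444, 200, 228, 237, 251, 253]
[655, 652, 655, 655, 657, 666, 669, 629, 554, 558, 587, 612, 626, 632, 629, 624, 599, 578, 550, 520, 489, 475, 436, 420, 437, 452, 463, 475, 487, 496, 510, 523, 526, 537, 543, 550, 555, 567, 573, 574, 579, 583, 584, 584, 584, 583, 577, 577, 564, 575]
[ 0.47845892 -0.02738233  0.11      ]
```

View pics/w2.png

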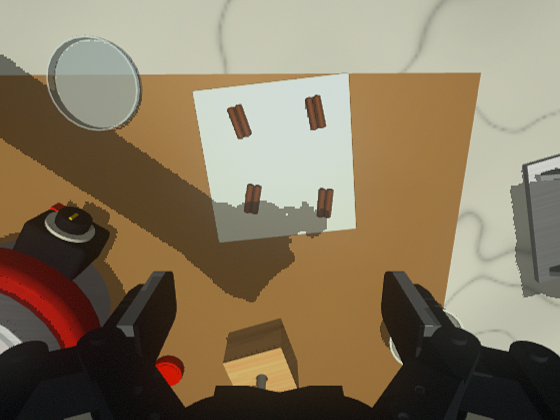

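```bash
cat >> m.py <<'E'
def plan(wps,cur=None):
    s=robot.sense();p=np.array(s['tool_pos'] if cur is None else cur[:3]);yaw=s['tcp_rot'][2] if cur is None else cur[3]
    for x,y,z,w in wps:
        t=-((w-yaw+180)%360-180);nt=int(np.ceil(abs(t)/10.6-1e-6))
        d=np.array([x,y,z])-p;c,sn=np.cos(np.radians(w)),np.sin(np.radians(w))
        v=np.array([d[0]*c+d[1]*sn,d[0]*sn-d[1]*c,-d[2]]);n=max(1,int(np.ceil(np.linalg.norm(v)/.06-1e-6)))
        print(f'-> {x:.3f},{y:.3f},{z:.3f},{w:.1f}: turn {nt} x {t/max(nt,1):.2f}; shift {n} x {(v/n).round(4)}')
        p=np.array([x,y,z]);yaw=w
def quillplan(x,y,ang,pot=(.5735,.0034),hov=(.413,.284,.25),cur=None):
    w=180+ang
    plan([(x,y,.08,w),(x,y,.016,w),(x,y,.22,w),(*pot,.22,w),(*pot,.105,w),(*pot,.22,w),(*hov,w)],cur)
E
python3 - <<'E'
from m import *
import json
m=json.load(open('w1.json'));im=cv2.imread('pics/w1.png').astype(int).sum(2)
print(im[185:240,370].tolist())
P=ray(m,202,165,.13);Q=np.array([.5735,.0034]);d=Q-P[:2];print('pad yaw',np.degrees(np.arctan2(d[1],d[0])))
quillplan(.4554,.3364,-2.7)
E
```

```text
[318, 320, 316, 313, 317, 320, 314, 302, 300, 263, 227, 224, 229, 228, 226, 227, 222, 228, 226, 229, 226, 225, 229, 220, 225, 240, 292, 353, 382, 385, 393, 393, 389, 389, 382, 385, 378, 381, 378, 370, 321, 357, 408, 400, 398, 396, 395, 390, 398, 398, 395, 402, 396, 343, 221]
pad yaw -3.708699853605124
-> 0.455,0.336,0.080,177.3: turn 1 x 2.47; shift 4 x [-0.0101  0.0134  0.0433]
-> 0.455,0.336,0.016,177.3: turn 0 x -0.00; shift 2 x [0.    0.    0.032]
-> 0.455,0.336,0.220,177.3: turn 0 x -0.00; shift 4 x [ 0.     0.    -0.051]
-> 0.574,0.003,0.220,177.3: turn 0 x -0.00; shift 6 x [-0.0223 -0.0545 -0.    ]
-> 0.574,0.003,0.105,177.3: turn 0 x -0.00; shift 2 x [0.     0.     0.0575]
-> 0.574,0.003,0.220,177.3: turn 0 x -0.00; shift 2 x [ 0.      0.     -0.0575]
-> 0.413,0.284,0.250,177.3: turn 0 x -0.00; shift 6 x [ 0.0289  0.0455 -0.005 ]
```

>>> send_rows --increments '[0,-0.0101,0.0134,0.0433,0,0,2.5,0,-0.0101,0.0134,0.0433,0,0,0,0,-0.0101,0.0134,0.0433,0,0,0,0,-0.0101,0.0134,0.0433,0,0,0,0,0,0,0.032,0,0,0]' --grip_force 30

```text
clock: 5.45
tool_pos: [0.4548, 0.3382, 0.046]
tcp_rot: [180.0, -0.1, 177.4]
force: [0.2, -0.0, -0.3]
opening: 0.0425
finger_force: 0.0
```

>>> send_rows --increments '[0,0,0,0.022,0,0,0,0,0,0,0.01,0,0,0,0,0,0,0,0,0,0,1,0,0,0,0,0,0,1,0,0,0,0,0,0]'

```text
clock: 6.08
tool_pos: [0.4555, 0.3383, 0.0177]
tcp_rot: [179.9, 0.1, 177.4]
force: [0.4, 0.2, 2.3]
opening: 0.0144
finger_force: 29.2
```

>>> send_rows --increments '[1,0,0,0,0,0,0,1,0,0,0,0,0,0,1,0,0,-0.02,0,0,0,1,0,0,-0.06,0,0,0,1,0,0,-0.06,0,0,0]'

```text
clock: 6.7
tool_pos: [0.454, 0.3374, 0.158]
tcp_rot: [-180.0, -0.0, 177.5]
force: [1.3, 0.1, 0.2]
opening: 0.0143
finger_force: 29.6
```

```bash
python3 - <<'E'
from m import *
quills();s=robot.sense();print(s['opening'],s['finger_force'])
E
```

```text
tcp [0.454  0.3374 0.158 ] [-180.    -0.   177.5] t 6.7 F [1.3 0.1 0.2]
  px [ 9.  62.1] area 309 xy [0.3486 0.1449] ang 158.5 len [0.008 0.059]
  px [251.9  64.2] area 979 xy [0.3577 0.3232] ang -167.0 len [0.015 0.032]
  px [147.9  81.3] area 947 xy [0.3662 0.2449] ang -160.9 len [0.016 0.032]
  px [160.8 300. ] area 58748 xy [0.5571 0.2281] ang 79.2 len [0.212 0.365]
  px [177.8 189.7] area 628 xy [0.4507 0.2562] ang 171.2 len [0.016 0.033]
  px [148.  387.9] area 570 xy [0.653  0.1999] ang 171.2 len [0.031 0.05 ]
  px [381.  410.2] area 193 xy [0.6918 0.4326] ang -142.0 len [0.008 0.034]
0.014007097199915629 29.625003933906555
```

>>> send_rows --increments '[1,0,0,-0.06,0,0,0,1,-0.0223,-0.0545,0,0,0,0,1,-0.0223,-0.0545,0,0,0,0,1,-0.0223,-0.0545,0,0,0,0,1,-0.0223,-0.0545,0,0,0,0]'

```text
clock: 7.38
tool_pos: [0.5342, 0.1143, 0.217]
tcp_rot: [-180.0, 0.1, 177.5]
force: [0.6, -0.2, -0.9]
opening: 0.0141
finger_force: 29.6
```

>>> send_rows --increments '[1,-0.0223,-0.0545,0,0,0,0,1,-0.0223,-0.0545,0,0,0,0,1,0,0,0.05,0,0,0,1,0,0,0.05,0,0,0,1,0,0,0.013,0,0,0]'

```text
clock: 8.0
tool_pos: [0.5706, 0.0045, 0.1003]
tcp_rot: [-180.0, -0.4, 177.5]
force: [-1.0, -0.4, 0.6]
opening: 0.014
finger_force: 29.6
```

>>> send_rows --increments '[1,0,0,0,0,0,0,0.3,0,0,0,0,0,0,0.3,0,0,0,0,0,0,0.3,0,0,-0.055,0,0,0,0.3,0,0,-0.055,0,0,0]'

```text
clock: 8.62
tool_pos: [0.5735, 0.0051, 0.215]
tcp_rot: [180.0, 0.0, 177.5]
force: [1.4, -0.7, -0.3]
opening: 0.0294
finger_force: 0.0
```

>>> send_rows --increments '[0,0.029,0.0455,-0.005,0,0,0,0,0.029,0.0455,-0.005,0,0,0,0,0.029,0.0455,-0.005,0,0,0,0,0.029,0.0455,-0.005,0,0,0,0,0.029,0.0455,-0.005,0,0,0]'

```text
clock: 9.25
tool_pos: [0.4383, 0.2406, 0.2396]
tcp_rot: [180.0, 0.2, 177.5]
force: [0.4, 0.9, 0.2]
opening: 0.0428
finger_force: 0.0
```

>>> send_rows --increments '[0,0.029,0.0455,-0.005,0,0,0,0,0,0,0,0,0,0]'

```text
clock: 9.5
tool_pos: [0.4086, 0.2917, 0.2455]
tcp_rot: [179.8, 0.2, 178.1]
force: [1.1, -1.0, -0.9]
opening: 0.0426
finger_force: 0.0
```

```bash
python3 - <<'E'
from m import *
quills();quillplan(.4507,.2562,-10)
E
```

```text
tcp [0.4086 0.2917 0.2455] [179.8   0.2 178.1] t 9.5 F [ 1.1 -1.  -0.9]
  px [162.3 282.1] area 52142 xy [0.5511 0.1577] ang 49.1 len [0.296 0.482]
  px [306.2 115.3] area 486 xy [0.3578 0.3232] ang -166.5 len [0.015 0.032]
  px [229.1 126.8] area 480 xy [0.3665 0.245 ] ang -161.7 len [0.015 0.032]
  px [245.2 204.6] area 355 xy [0.4499 0.2561] ang 170.3 len [0.016 0.032]
-> 0.451,0.256,0.080,170.0: turn 1 x 7.84; shift 3 x [-0.0151 -0.0083  0.0549]
-> 0.451,0.256,0.016,170.0: turn 0 x 0.00; shift 2 x [0.    0.    0.032]
-> 0.451,0.256,0.220,170.0: turn 0 x 0.00; shift 4 x [ 0.     0.    -0.051]
-> 0.574,0.003,0.220,170.0: turn 0 x 0.00; shift 5 x [-0.033  -0.0455 -0.    ]
-> 0.574,0.003,0.105,170.0: turn 0 x 0.00; shift 2 x [0.     0.     0.0575]
-> 0.574,0.003,0.220,170.0: turn 0 x 0.00; shift 2 x [ 0.      0.     -0.0575]
-> 0.413,0.284,0.250,170.0: turn 0 x 0.00; shift 6 x [ 0.0345  0.0414 -0.005 ]
```

>>> send_rows --increments '[0,0,0,0,0,0,7.8,0,-0.0151,-0.0083,0.055,0,0,0,0,-0.0151,-0.0083,0.055,0,0,0,0,-0.0151,-0.0083,0.055,0,0,0,0,0,0,0.032,0,0,0]'

```text
clock: 10.18
tool_pos: [0.4534, 0.2482, 0.043]
tcp_rot: [-179.8, -0.1, 169.3]
force: [-0.4, -0.9, -0.3]
opening: 0.0427
finger_force: 0.0
```

>>> send_rows --increments '[0,0,0,0.022,0,0,0,0,0,0,0.01,0,0,0,0,0,0,0,0,0,0,1,0,0,0,0,0,0,1,0,0,0,0,0,0]'

```text
clock: 10.8
tool_pos: [0.4529, 0.2532, 0.0153]
tcp_rot: [179.9, 0.1, 169.6]
force: [-0.2, 0.4, 1.7]
opening: 0.0145
finger_force: 29.2
```

>>> send_rows --increments '[1,0,0,0,0,0,0,1,0,0,-0.02,0,0,0,1,0,0,-0.06,0,0,0,1,0,0,-0.06,0,0,0,1,0,0,-0.06,0,0,0]'

```text
clock: 11.42
tool_pos: [0.4514, 0.253, 0.2167]
tcp_rot: [180.0, 0.0, 169.7]
force: [1.9, -1.3, 0.4]
opening: 0.0143
finger_force: 29.5
```

>>> send_rows --increments '[1,-0.033,-0.0455,0,0,0,0,1,-0.033,-0.0455,0,0,0,0,1,-0.033,-0.0455,0,0,0,0,1,-0.033,-0.0455,0,0,0,0,1,-0.033,-0.0455,0,0,0,0]'

```text
clock: 12.05
tool_pos: [0.5738, -0.0019, 0.2153]
tcp_rot: [180.0, 0.1, 169.7]
force: [0.2, 0.6, 0.2]
opening: 0.0142
finger_force: 29.5
```

>>> send_rows --increments '[1,0,0,0.05,0,0,0,1,0,0,0.05,0,0,0,1,0,0,0.01,0,0,0,1,0,0,0,0,0,0,0.3,0,0,0,0,0,0]'

```text
clock: 12.68
tool_pos: [0.5755, 0.0002, 0.1068]
tcp_rot: [179.9, 0.3, 169.7]
force: [1.5, -0.2, 0.4]
opening: 0.0294
finger_force: 0.0
```

>>> send_rows --increments '[0.3,0,0,0,0,0,0,0.3,0,0,-0.055,0,0,0,0.3,0,0,-0.055,0,0,0,0,0.0345,0.0414,-0.005,0,0,0,0,0.0345,0.0414,-0.005,0,0,0]'

```text
clock: 13.3
tool_pos: [0.5213, 0.0944, 0.2266]
tcp_rot: [179.9, 0.3, 169.5]
force: [-0.5, 0.8, -0.0]
opening: 0.0422
finger_force: 0.0
```

>>> send_rows --increments '[0,0.0345,0.0414,-0.005,0,0,0,0,0.0345,0.0414,-0.005,0,0,0,0,0.0345,0.0414,-0.005,0,0,0,0,0.0345,0.0414,-0.005,0,0,0,0,0,0,0,0,0,0]'

```text
clock: 13.92
tool_pos: [0.4111, 0.2871, 0.2464]
tcp_rot: [179.8, 0.1, 170.3]
force: [-0.3, 0.1, -0.1]
opening: 0.0427
finger_force: 0.0
```

```bash
python3 - <<'E'
from m import *
quills();quillplan(.3665,.245,18.5)
E
```

```text
tcp [0.4111 0.2871 0.2464] [1.798e+02 1.000e-01 1.703e+02] t 13.93 F [-0.3  0.1 -0.1]
  px [303.1 108.5] area 504 xy [0.3578 0.3233] ang -167.0 len [0.015 0.032]
  px [185.2 291.3] area 49776 xy [0.5495 0.1588] ang 49.4 len [0.279 0.509]
  px [228.4 130.4] area 466 xy [0.3663 0.245 ] ang -161.6 len [0.015 0.032]
  px [ 42.  126.9] area 121 xy [0.3309 0.0594] ang -178.1 len [0.006 0.021]
-> 0.366,0.245,0.080,198.5: turn 3 x -9.49; shift 3 x [ 0.0188 -0.0074  0.0552]
-> 0.366,0.245,0.016,198.5: turn 0 x -0.00; shift 2 x [-0.     0.     0.032]
-> 0.366,0.245,0.220,198.5: turn 0 x -0.00; shift 4 x [-0.     0.    -0.051]
-> 0.574,0.003,0.220,198.5: turn 0 x -0.00; shift 6 x [-0.0199 -0.0491 -0.    ]
-> 0.574,0.003,0.105,198.5: turn 0 x -0.00; shift 2 x [-0.      0.      0.0575]
-> 0.574,0.003,0.220,198.5: turn 0 x -0.00; shift 2 x [-0.      0.     -0.0575]
-> 0.413,0.284,0.250,198.5: turn 0 x -0.00; shift 6 x [ 0.0105  0.0528 -0.005 ]
```

>>> send_rows --increments '[0,0,0,0,0,0,-9.5,0,0,0,0,0,0,-9.5,0,0,0,0,0,0,-9.5,0,0.0188,-0.0074,0.055,0,0,0,0,0.0188,-0.0074,0.055,0,0,0]'

```text
clock: 14.6
tool_pos: [0.3855, 0.2536, 0.1338]
tcp_rot: [-180.0, 0.2, -162.1]
force: [1.0, 0.1, -0.4]
opening: 0.0424
finger_force: 0.0
```

>>> send_rows --increments '[0,0.0188,-0.0074,0.055,0,0,0,0,0,0,0.032,0,0,0,0,0,0,0.022,0,0,0,0,0,0,0.01,0,0,0,0,0,0,0,0,0,0]'

```text
clock: 15.22
tool_pos: [0.3684, 0.2416, 0.015]
tcp_rot: [-180.0, -0.0, -161.9]
force: [-1.0, 1.3, 0.6]
opening: 0.0426
finger_force: 0.0
```

>>> send_rows --increments '[1,0,0,0,0,0,0,1,0,0,0,0,0,0,1,0,0,0,0,0,0,1,0,0,-0.02,0,0,0,1,0,0,-0.06,0,0,0]'

```text
clock: 15.85
tool_pos: [0.3656, 0.2407, 0.0939]
tcp_rot: [180.0, -0.4, -161.8]
force: [1.8, -0.9, 1.0]
opening: 0.0141
finger_force: 29.6
```

>>> send_rows --increments '[1,0,0,-0.06,0,0,0,1,0,0,-0.06,0,0,0,1,-0.0199,-0.0491,0,0,0,0,1,-0.0199,-0.0491,0,0,0,0,1,-0.0199,-0.0491,0,0,0,0]'

```text
clock: 16.48
tool_pos: [0.4713, 0.1195, 0.2156]
tcp_rot: [-179.9, 0.1, -161.8]
force: [1.2, 0.1, 0.0]
opening: 0.0141
finger_force: 29.6
```

>>> send_rows --increments '[1,-0.0199,-0.0491,0,0,0,0,1,-0.0199,-0.0491,0,0,0,0,1,-0.0199,-0.0491,0,0,0,0,1,0,0,0.05,0,0,0,1,0,0,0.05,0,0,0]'

```text
clock: 17.1
tool_pos: [0.574, -0.0018, 0.1142]
tcp_rot: [-180.0, 0.1, -162.0]
force: [0.3, 0.1, -0.6]
opening: 0.0137
finger_force: 29.6
```

>>> send_rows --increments '[1,0,0,0.01,0,0,0,1,0,0,0,0,0,0,0.3,0,0,0,0,0,0,0.3,0,0,0,0,0,0,0.3,0,0,-0.055,0,0,0]'

```text
clock: 17.73
tool_pos: [0.5699, -0.0015, 0.1578]
tcp_rot: [179.9, -0.4, -161.9]
force: [-0.0, -0.5, 0.4]
opening: 0.03
finger_force: 0.0
```

>>> send_rows --increments '[0.3,0,0,-0.055,0,0,0,0,0.0105,0.0528,-0.005,0,0,0,0,0.0105,0.0528,-0.005,0,0,0,0,0.0105,0.0528,-0.005,0,0,0,0,0.0105,0.0528,-0.005,0,0,0]'

```text
clock: 18.35
tool_pos: [0.4668, 0.1889, 0.2366]
tcp_rot: [-179.9, 0.2, -161.8]
force: [1.2, 0.2, 0.8]
opening: 0.0429
finger_force: 0.0
```

>>> send_rows --increments '[0,0.0105,0.0528,-0.005,0,0,0,0,0.0105,0.0528,-0.005,0,0,0,0,0,0,0,0,0,0]'

```text
clock: 18.73
tool_pos: [0.4111, 0.2871, 0.2474]
tcp_rot: [179.9, 0.2, -161.2]
force: [0.2, -0.0, -0.4]
opening: 0.0427
finger_force: 0.0
```

```bash
python3 - <<'E'
from m import *
quills();quillplan(.3578,.3233,13)
E
```

```text
tcp [0.4111 0.2871 0.2474] [ 179.9    0.2 -161.2] t 18.73 F [ 0.2 -0.  -0.4]
  px [142.5 256.6] area 81771 xy [0.5729 0.1833] ang 50.6 len [0.328 0.489]
  px [72.4 20.1] area 208 xy [0.3423 0.0623] ang -159.0 len [0.007 0.038]
  px [143.5  62.3] area 235 xy [0.3571 0.1326] ang 141.6 len [0.016 0.071]
  px [327.4 127.7] area 468 xy [0.3578 0.3233] ang -166.5 len [0.015 0.032]
-> 0.358,0.323,0.080,193.0: turn 1 x 5.54; shift 3 x [0.015  0.0169 0.0556]
-> 0.358,0.323,0.016,193.0: turn 0 x 0.00; shift 2 x [-0.     0.     0.032]
-> 0.358,0.323,0.220,193.0: turn 0 x 0.00; shift 4 x [-0.     0.    -0.051]
-> 0.574,0.003,0.220,193.0: turn 0 x 0.00; shift 7 x [-0.0197 -0.0515 -0.    ]
-> 0.574,0.003,0.105,193.0: turn 0 x 0.00; shift 2 x [-0.      0.      0.0575]
-> 0.574,0.003,0.220,193.0: turn 0 x 0.00; shift 2 x [-0.      0.     -0.0575]
-> 0.413,0.284,0.250,193.0: turn 0 x 0.00; shift 6 x [ 0.0155  0.0516 -0.005 ]
```

>>> send_rows --increments '[0,0,0,0,0,0,5.5,0,0.015,0.0169,0.055,0,0,0,0,0.015,0.0169,0.055,0,0,0,0,0.015,0.0169,0.055,0,0,0,0,0,0,0.034,0,0,0]'

```text
clock: 19.4
tool_pos: [0.358, 0.3194, 0.0438]
tcp_rot: [-179.9, -0.1, -167.3]
force: [0.8, -0.7, 1.1]
opening: 0.0431
finger_force: 0.0
```

>>> send_rows --increments '[0,0,0,0.022,0,0,0,0,0,0,0.01,0,0,0,0,0,0,0,0,0,0,1,0,0,0,0,0,0,1,0,0,0,0,0,0]'

```text
clock: 20.02
tool_pos: [0.3604, 0.321, 0.0152]
tcp_rot: [180.0, 0.1, -167.4]
force: [-0.7, -0.5, 2.3]
opening: 0.0143
finger_force: 29.2
```

>>> send_rows --increments '[1,0,0,0,0,0,0,1,0,0,-0.02,0,0,0,1,0,0,-0.06,0,0,0,1,0,0,-0.06,0,0,0,1,0,0,-0.06,0,0,0]'

```text
clock: 20.65
tool_pos: [0.359, 0.3203, 0.2156]
tcp_rot: [-180.0, -0.0, -167.3]
force: [1.2, -0.1, 0.3]
opening: 0.014
finger_force: 29.5
```

>>> send_rows --increments '[1,-0.0197,-0.0515,0,0,0,0,1,-0.0197,-0.0515,0,0,0,0,1,-0.0197,-0.0515,0,0,0,0,1,-0.0197,-0.0515,0,0,0,0,1,-0.0197,-0.0515,0,0,0,0]'

```text
clock: 21.28
tool_pos: [0.5125, 0.0893, 0.2142]
tcp_rot: [-180.0, 0.0, -167.3]
force: [0.6, 0.7, 0.2]
opening: 0.0141
finger_force: 29.5
```

>>> send_rows --increments '[1,-0.0197,-0.0515,0,0,0,0,1,-0.0197,-0.0515,0,0,0,0,1,0,0,0.05,0,0,0,1,0,0,0.05,0,0,0,1,0,0,0.01,0,0,0]'

```text
clock: 21.9
tool_pos: [0.5693, -0.0015, 0.1004]
tcp_rot: [179.9, -0.4, -167.3]
force: [-0.6, -0.0, 0.2]
opening: 0.0145
finger_force: 29.5
```

>>> send_rows --increments '[1,0,0,0,0,0,0,0.3,0,0,0,0,0,0,0.3,0,0,0,0,0,0,0.3,0,0,-0.06,0,0,0,0.3,0,0,-0.06,0,0,0]'

```text
clock: 22.52
tool_pos: [0.5728, -0.001, 0.226]
tcp_rot: [180.0, 0.0, -167.3]
force: [1.0, -0.2, 0.2]
opening: 0.0298
finger_force: 0.0
```

>>> send_rows --increments '[0.3,0,0,-0.06,0,0,0,0.3,0,0,0,0,0,0,0.3,0,0,0,0,0,0]'

```text
clock: 22.9
tool_pos: [0.573, -0.0011, 0.2848]
tcp_rot: [-179.9, 0.1, -167.4]
force: [-0.2, -0.7, -1.0]
opening: 0.0297
finger_force: 0.0
```

```bash
python3 - <<'E'
from m import *
quills('w3')
im=cv2.imread('pics/w3.png');cv2.imwrite('pics/w3c.png',cv2.resize(im[60:360,80:480],(800,600)))
E
```

```text
tcp [ 0.573  -0.0011  0.2848] [-1.799e+02  1.000e-01 -1.674e+02] t 22.9 F [-0.2 -0.7 -1. ]
  px [58.9 18.5] area 355 xy [ 0.4797 -0.2527] ang 115.8 len [0.013 0.087]
  px [188.3  61. ] area 8918 xy [ 0.492  -0.1167] ang -166.3 len [0.077 0.129]
  px [340.2  98.1] area 1187 xy [0.493  0.0523] ang 64.8 len [0.064 0.197]
  px [323.6 153.4] area 1743 xy [0.5575 0.0504] ang -139.2 len [0.142 0.234]
  px [208.4 193.8] area 1084 xy [ 0.6329 -0.072 ] ang -156.0 len [0.032 0.144]
  px [145.5 156.9] area 721 xy [ 0.6039 -0.1504] ang 129.6 len [0.023 0.04 ]
  px [262.  168.6] area 267 xy [ 0.588  -0.0165] ang -179.7 len [0.01  0.038]
  px [282. 173.] area 706 xy [0.588  0.0073] ang 175.5 len [0.025 0.039]
  px [176.6 181.1] area 137 xy [ 0.6247 -0.1115] ang -168.5 len [0.005 0.043]
  px [151.  217.5] area 279 xy [ 0.6769 -0.1358] ang 58.1 len [0.022 0.059]
  px [199.1 255.9] area 613 xy [ 0.7152 -0.0709] ang 58.7 len [0.032 0.053]
  px [460.  261.9] area 2612 xy [0.6513 0.2528] ang 147.3 len [0.069 0.106]
  px [402.9 327.3] area 4048 xy [0.7609 0.2156] ang 75.2 len [0.069 0.253]
  px [172.6 298.7] area 1444 xy [ 0.7845 -0.0957] ang 137.4 len [0.044 0.087]
  px [530.  335.6] area 1247 xy [0.7356 0.3884] ang 59.9 len [0.051 0.189]
  px [266.9 344.3] area 403 xy [0.8277 0.0406] ang 107.3 len [0.028 0.041]
```

View pics/w3c.png

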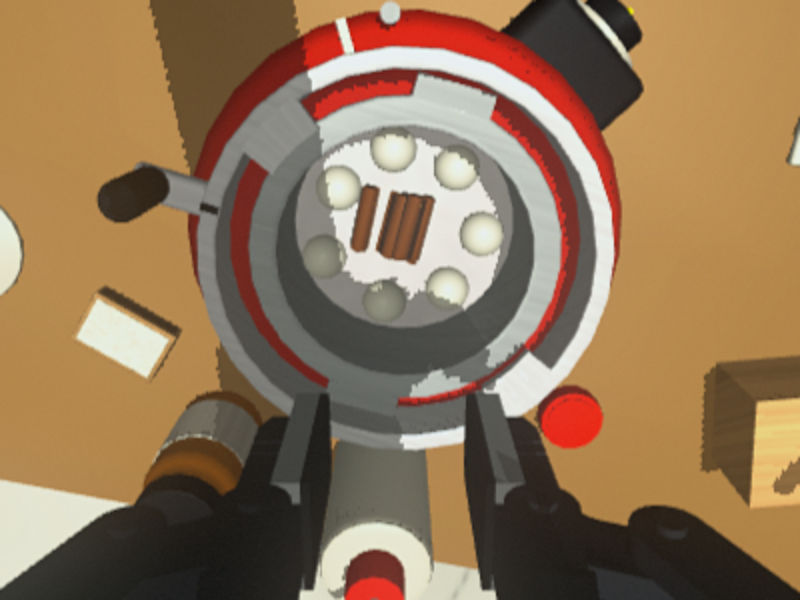

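```bash
python3 - <<'E'
from m import *
m=viewer.camera_model('top')
print('hole',ray(m,171.3,188.7,.055),'top',ray(m,125+135/4,160+60/4,.178))
h=ray(m,171.3,188.7,.055)
plan([(h[0],h[1]-.02,.30,113)])
E
```

```text
hole [0.65343752 0.26353104 0.055     ] top [0.65571498 0.26354057 0.178     ]
-> 0.653,0.244,0.300,113.0: turn 8 x 9.96; shift 5 x [ 0.0387  0.0341 -0.0033]
```

>>> send_rows --increments '[-1,0,0,0,0,0,10,-1,0,0,0,0,0,10,-1,0,0,0,0,0,10,-1,0,0,0,0,0,10,-1,0,0,0,0,0,10]'

```text
clock: 23.58
tool_pos: [0.5715, -0.0012, 0.2817]
tcp_rot: [-179.9, -0.2, 142.3]
force: [-0.3, 0.3, 0.5]
opening: 0.0854
finger_force: 0.0
```

>>> send_rows --increments '[-1,0,0,0,0,0,10,-1,0,0,0,0,0,10,-1,0,0,0,0,0,10,-1,0.0387,0.0341,-0.003,0,0,0,-1,0.0387,0.0341,-0.003,0,0,0]'

```text
clock: 24.2
tool_pos: [0.6055, 0.096, 0.2877]
tcp_rot: [-179.8, -0.0, 112.5]
force: [1.7, -0.3, 1.3]
opening: 0.0853
finger_force: 0.0
```

>>> send_rows --increments '[-1,0.0387,0.0341,-0.003,0,0,0,-1,0.0387,0.0341,-0.003,0,0,0,-1,0.0387,0.0341,-0.003,0,0,0,-1,0,0,0,0,0,0,-1,0,0,0,0,0,0]'

```text
clock: 24.82
tool_pos: [0.655, 0.2426, 0.2967]
tcp_rot: [-179.8, 0.0, 112.7]
force: [0.0, 0.1, 0.4]
opening: 0.0852
finger_force: 0.0
```

```bash
python3 - <<'E'
from m import *
s=robot.sense();m=viewer.camera_model('wrist');im=snap('wrist','w4')
print(s['tool_pos'],s['tcp_rot'])
for z,(x,y) in [(.055,(.6534,.2635)),(.178,(.655,.2635)),(.123,(.655,.2635))]:
    u,v=proj(m,[x,y,z]);print(u,v);cv2.circle(im,(int(u),int(v)),2,(0,255,0),1)
cv2.imwrite('pics/w4b.png',im[:,:,::-1])
E
```

```text
[0.65504451 0.24257692 0.296739  ] [-1.79777452e+02  4.63565429e-02  1.12689129e+02]
285.21580029464815 147.51552061421233
289.48589136333885 175.72544425165668
287.9378216684134 160.81687031728714
```

View pics/w4b.png

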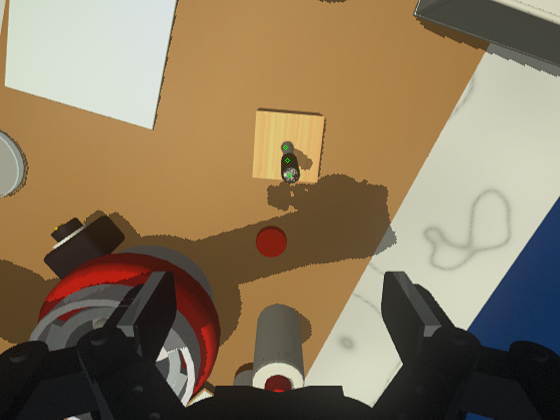

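>>> send_rows --increments '[-0.2,0.0194,0.0081,0,0,0,0,-0.2,0,0,0.05,0,0,0,-0.2,0,0,0.05,0,0,0,-0.2,0,0,0.04,0,0,0,-0.2,0,0,0.016,0,0,0]' --grip_force 80

```text
clock: 25.5
tool_pos: [0.6541, 0.2632, 0.1398]
tcp_rot: [-179.7, 0.0, 112.6]
force: [-0.3, -0.4, 0.6]
opening: 0.0514
finger_force: 0.0
```

>>> send_rows --increments '[-0.2,0,0,0,0,0,0,-0.2,0,0,0,0,0,0,1,0,0,0,0,0,0,1,0,0,0,0,0,0,1,0,0,0,0,0,0]'

```text
clock: 26.12
tool_pos: [0.6566, 0.2647, 0.1446]
tcp_rot: [179.9, 0.0, 112.6]
force: [-0.2, 0.2, 3.1]
opening: 0.0119
finger_force: 77.8
```

```bash
python3 - <<'E'
from m import *
import json
s=robot.sense();print(s['tool_pos'],s['tcp_rot'],s['opening'],s['finger_force'],s['force'])
m=json.load(open('w1.json'));c=np.array([.5735,.0034])
for x,y in [(230,157),(294,178),(320,240),(281,300),(215,304),(168,264),(170,200)]:
    X=ray(m,(x+330)/2,(y+80)/2,.076)[:2];d=X-c;print(X.round(4),np.hypot(*d).round(4),np.degrees(np.arctan2(d[1],d[0])).round(0))
plan([(.655,.2635,.33,113),(.5735,.0034,.33,113),(.5735,.0034,.22,113)])
E
```

```text
[0.65655868 0.26469589 0.14455932] [1.79864380e+02 9.52267613e-04 1.12638316e+02] 0.011863121578074624 77.82756328582764 [-0.15237899  0.1621933   3.05245917]
[0.5689 0.0409] 0.0378 97.0
[0.5994 0.031 ] 0.0379 47.0
[0.6129 0.001 ] 0.0395 -3.0
[ 0.5944 -0.0295] 0.0389 -58.0
[ 0.5611 -0.0314] 0.0369 -110.0
[ 0.5381 -0.0107] 0.0381 -158.0
[0.54   0.0208] 0.0378 153.0
-> 0.655,0.264,0.330,113.0: turn 1 x -0.36; shift 4 x [-0.0001 -0.0005 -0.0464]
-> 0.574,0.003,0.330,113.0: turn 0 x 0.00; shift 5 x [-0.0415 -0.0353 -0.    ]
-> 0.574,0.003,0.220,113.0: turn 0 x 0.00; shift 2 x [0.    0.    0.055]
```

>>> send_rows --increments '[1,0,0,-0.02,0,0,0,1,0,0,-0.04,0,0,0,1,0,0,-0.06,0,0,0,1,0,0,-0.06,0,0,0,1,0,0,0,0,0,0]'

```text
clock: 26.75
tool_pos: [0.6581, 0.2671, 0.3327]
tcp_rot: [179.2, -0.1, 112.7]
force: [0.8, -0.1, -0.9]
opening: 0.012
finger_force: 78.2
```

>>> send_rows --increments '[1,0,0,0,0,0,0]'

```text
clock: 26.88
tool_pos: [0.6556, 0.2643, 0.3241]
tcp_rot: [179.9, 0.0, 112.7]
force: [0.5, -0.0, -1.0]
opening: 0.0122
finger_force: 78.2
```

```bash
python3 - <<'E'
from m import *
s=robot.sense();print(s['tool_pos'],s['tcp_rot'],s['opening'],s['force'])
m=viewer.camera_model('side');im=snap('side','s2')
p=s['tool_pos']
for L in(-.0277,-.1366): 
    u,v=proj(m,[p[0],p[1],p[2]+(.0334 if L>-.1 else L)]);print(u,v)
m2=viewer.camera_model('wrist');im2=snap('wrist','w5');print([np.round(proj(m2,[p[0],p[1],p[2]+l]),1) for l in(-.1366,-.08)])
C=np.hstack([cv2.resize(im[40:200,80:230],(375,400)),cv2.resize(im2[120:420,160:440],(373,400))])
cv2.imwrite('pics/s2b.png',C[:,:,::-1])
plan([(.5552,.0272,.325,112.6),(.5552,.0272,.207,112.6)])
E
```

```text
[0.65561501 0.2643478  0.32409578] [1.79944668e+02 1.98607717e-02 1.12660741e+02] 0.012233755159661798 [ 0.5153833  -0.02608148 -1.04286169]
139.04138566881937 139.88192212312129
153.82320768763847 217.5645116368784
[array([278.9, 194.5]), array([278.8, 220. ])]
-> 0.555,0.027,0.325,112.6: turn 1 x 0.05; shift 5 x [-0.036  -0.0366 -0.0007]
-> 0.555,0.027,0.207,112.6: turn 0 x -0.00; shift 2 x [0.    0.    0.059]
```

View pics/s2b.png

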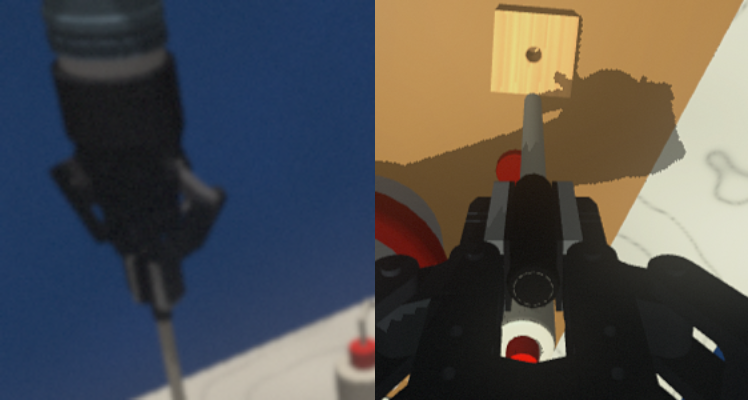

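>>> send_rows --increments '[1,-0.036,-0.0366,0,0,0,0,1,-0.036,-0.0366,0,0,0,0,1,-0.036,-0.0366,0,0,0,0,1,-0.036,-0.0366,0,0,0,0,1,-0.036,-0.0366,0,0,0,0]'

```text
clock: 27.6
tool_pos: [0.5543, 0.0256, 0.3211]
tcp_rot: [-179.8, -0.1, 112.6]
force: [0.3, -0.9, -0.3]
opening: 0.0121
finger_force: 78.3
```

>>> send_rows --increments '[1,0,0,0,0,0,0,1,0,0,0.04,0,0,0,1,0,0,0.03,0,0,0,1,0,0,0.02,0,0,0,1,0,0,0,0,0,0]'

```text
clock: 28.22
tool_pos: [0.5547, 0.0283, 0.2308]
tcp_rot: [-179.8, -0.2, 112.7]
force: [-1.1, 0.3, 0.1]
opening: 0.0119
finger_force: 78.3
```

>>> send_rows --increments '[1,0,0,0.015,0,0,0,1,0,0,0.01,0,0,0,1,0,0,0,0,0,0]'

```text
clock: 28.6
tool_pos: [0.5556, 0.0275, 0.2073]
tcp_rot: [-179.9, -0.0, 112.6]
force: [0.1, 0.0, -0.3]
opening: 0.012
finger_force: 78.3
```

>>> send_rows --increments '[1,0.0058,-0.0016,0.002,0,0,0,1,0,0.0093,0,0,0,0,1,0,0.0093,0,0,0,0,1,-0.0047,0.008,0,0,0,0,1,-0.0046,0.0081,0,0,0,0]'

```text
clock: 29.22
tool_pos: [0.5864, 0.0325, 0.2051]
tcp_rot: [-179.4, 0.3, 112.5]
force: [-4.0, -6.5, 1.2]
opening: 0.0123
finger_force: 79.5
```

>>> send_rows --increments '[1,-0.008,0.0047,0,0,0,0,1,-0.0081,0.0046,0,0,0,0,1,-0.0093,0,0,0,0,0,1,-0.0093,0,0,0,0,0,1,-0.008,-0.0047,0,0,0,0]'

```text
clock: 29.85
tool_pos: [0.6064, 0.0011, 0.2045]
tcp_rot: [-179.7, -0.4, 112.6]
force: [-6.2, 3.2, -0.5]
opening: 0.0122
finger_force: 79.0
```

>>> send_rows --increments '[1,-0.0081,-0.0046,0,0,0,0,1,-0.0047,-0.008,0,0,0,0,1,-0.0046,-0.0081,0,0,0,0,1,0,-0.0093,0,0,0,0,1,0,-0.0093,0,0,0,0]'

```text
clock: 30.48
tool_pos: [0.5801, -0.0278, 0.2069]
tcp_rot: [179.7, -0.2, 112.8]
force: [-2.6, 4.7, -0.6]
opening: 0.0122
finger_force: 78.3
```

>>> send_rows --increments '[1,0.0047,-0.008,0,0,0,0,1,0.0046,-0.0081,0,0,0,0,1,0.008,-0.0047,0,0,0,0,1,0.0081,-0.0046,0,0,0,0,1,0.0093,0,0,0,0,0]'

```text
clock: 31.1
tool_pos: [0.5419, -0.0101, 0.2064]
tcp_rot: [-179.9, 0.1, 112.6]
force: [-0.0, -0.1, 0.3]
opening: 0.0126
finger_force: 78.4
```

>>> send_rows --increments '[1,0.0093,0,0,0,0,0,1,0.008,0.0047,0,0,0,0,1,0.0081,0.0046,0,0,0,0,1,0.0047,0.008,0,0,0,0,1,0.0046,0.0081,0,0,0,0]'

```text
clock: 31.72
tool_pos: [0.5556, 0.031, 0.2071]
tcp_rot: [179.7, 0.2, 112.5]
force: [3.4, -1.7, -0.0]
opening: 0.012
finger_force: 78.4
```

```bash
python3 - <<'E'
from m import *
s=robot.sense();print(s['tool_pos'],s['tcp_rot'],s['opening'],s['force'],s['wrist_torque'])
im=snap('wrist','w6');cv2.imwrite('pics/w6b.png',cv2.resize(im[0:300,80:480,::-1],(600,450)))
E
```

```text
[0.55564733 0.03095785 0.2071333 ] [179.70639543   0.22473839 112.54296549] 0.012017879559801596 [ 3.40256336 -1.74648652 -0.00561256] [-0.50187477 -1.18485868  0.01328224]
```

View pics/w6b.png

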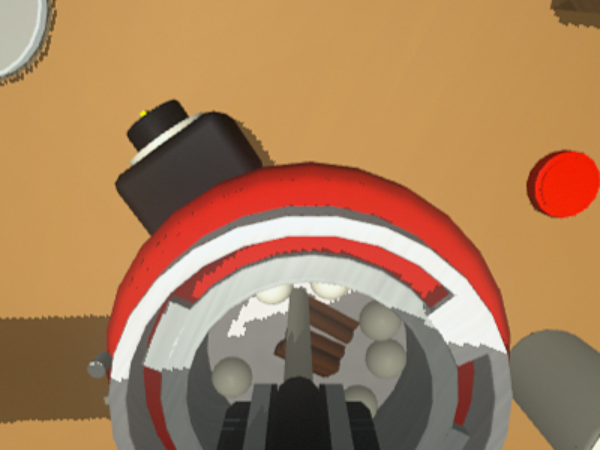

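>>> send_rows --increments '[1,0.002,0.0191,0,0,0,0,1,-0.0098,0.017,0,0,0,0,1,-0.017,0.0098,0,0,0,0,1,-0.0196,0,0,0,0,0,1,-0.017,-0.0098,0,0,0,0]'

```text
clock: 32.4
tool_pos: [0.6061, -0.0067, 0.2039]
tcp_rot: [-179.7, -0.5, 112.8]
force: [-0.8, 7.1, -0.5]
opening: 0.0115
finger_force: 81.6
```

>>> send_rows --increments '[1,-0.0098,-0.017,0,0,0,0,1,0,-0.0196,0,0,0,0,1,0.0098,-0.017,0,0,0,0,1,0.017,-0.0098,0,0,0,0,1,0.0196,0,0,0,0,0]'

```text
clock: 33.02
tool_pos: [0.5366, -0.0037, 0.2065]
tcp_rot: [-180.0, 0.3, 112.6]
force: [4.1, -4.4, 1.3]
opening: 0.0122
finger_force: 81.9
```

>>> send_rows --increments '[1,0.017,0.0098,0,0,0,0,1,0.0098,0.017,0,0,0,0,1,0,0.0196,0,0,0,0,1,-0.0098,0.017,0,0,0,0,1,-0.017,0.0098,0,0,0,0]'

```text
clock: 33.65
tool_pos: [0.6006, 0.0294, 0.2041]
tcp_rot: [-179.5, -0.3, 112.8]
force: [-1.4, 2.3, -0.7]
opening: 0.0117
finger_force: 81.3
```

>>> send_rows --increments '[1,-0.0196,0,0,0,0,0,1,-0.017,-0.0098,0,0,0,0,1,-0.0098,-0.017,0,0,0,0,1,0,-0.0196,0,0,0,0,1,0.0098,-0.017,0,0,0,0]'

```text
clock: 34.28
tool_pos: [0.5608, -0.0363, 0.207]
tcp_rot: [179.8, 0.4, 112.3]
force: [0.6, 0.8, -0.0]
opening: 0.0122
finger_force: 83.0
```

>>> send_rows --increments '[1,0.017,-0.0098,0,0,0,0,1,0.0196,0,0,0,0,0,1,0.017,0.0098,0,0,0,0,1,0.0098,0.017,0,0,0,0,1,0,0.0196,0,0,0,0]'

```text
clock: 34.9
tool_pos: [0.5684, 0.0424, 0.206]
tcp_rot: [-179.9, 0.1, 112.8]
force: [0.3, -1.1, -0.6]
opening: 0.0118
finger_force: 81.4
```

>>> send_rows --increments '[1,-0.0098,0.017,0,0,0,0,1,-0.017,0.0098,0,0,0,0,1,-0.0196,0,0,0,0,0,1,-0.017,-0.0098,0,0,0,0,1,-0.0098,-0.017,0,0,0,0]'

```text
clock: 35.52
tool_pos: [0.5978, -0.028, 0.2064]
tcp_rot: [179.9, 0.1, 112.6]
force: [-0.4, -0.8, 0.1]
opening: 0.0123
finger_force: 81.9
```

>>> send_rows --increments '[1,0,-0.0196,0,0,0,0,1,0.0098,-0.017,0,0,0,0,1,0.017,-0.0098,0,0,0,0,1,0.0196,0,0,0,0,0,1,0.017,0.0098,0,0,0,0]'

```text
clock: 36.15
tool_pos: [0.5388, 0.0162, 0.2072]
tcp_rot: [-179.8, 0.4, 112.6]
force: [-2.8, -5.1, 8.8]
opening: 0.0122
finger_force: 83.0
```

>>> send_rows --increments '[1,0.0098,0.017,0,0,0,0,1,0,0.0196,0,0,0,0,1,-0.0098,0.017,0,0,0,0,1,-0.017,0.0098,0,0,0,0,1,-0.0196,0,0,0,0,0]'

```text
clock: 36.78
tool_pos: [0.6131, 0.0102, 0.2065]
tcp_rot: [179.9, -0.1, 112.8]
force: [0.3, 1.3, 0.9]
opening: 0.0121
finger_force: 81.5
```

>>> send_rows --increments '[1,-0.017,-0.0098,0,0,0,0,1,-0.0098,-0.017,0,0,0,0,1,0,-0.0196,0,0,0,0,1,0.0098,-0.017,0,0,0,0,1,0.017,-0.0098,0,0,0,0]'

```text
clock: 37.4
tool_pos: [0.5431, -0.0217, 0.206]
tcp_rot: [-179.9, 0.1, 112.4]
force: [0.8, 0.1, 0.3]
opening: 0.012
finger_force: 82.1
```

>>> send_rows --increments '[1,0.0196,0,0,0,0,0,1,0.017,0.0098,0,0,0,0,1,0.0098,0.017,0,0,0,0,1,0,0.0196,0,0,0,0,1,-0.0098,0.017,0,0,0,0]'

```text
clock: 38.02
tool_pos: [0.5866, 0.039, 0.2052]
tcp_rot: [-179.6, 0.1, 112.8]
force: [-2.8, -2.8, -0.1]
opening: 0.012
finger_force: 81.6
```

>>> send_rows --increments '[1,-0.017,0.0098,0,0,0,0,1,-0.0196,0,0,0,0,0,1,-0.017,-0.0098,0,0,0,0,1,-0.0098,-0.017,0,0,0,0,1,0,-0.0196,0,0,0,0]'

```text
clock: 38.65
tool_pos: [0.5796, -0.0367, 0.2064]
tcp_rot: [179.9, 0.1, 112.4]
force: [1.6, 0.7, 0.3]
opening: 0.0122
finger_force: 81.6
```

>>> send_rows --increments '[1,0.0098,-0.017,0,0,0,0,1,0.017,-0.0098,0,0,0,0,1,0.0196,0,0,0,0,0,1,0.017,0.0098,0,0,0,0,1,0.0098,0.017,0,0,0,0]'

```text
clock: 39.28
tool_pos: [0.5489, 0.0308, 0.2068]
tcp_rot: [-179.5, 0.4, 112.6]
force: [-0.5, -4.0, 2.4]
opening: 0.0119
finger_force: 81.7
```

```bash
python3 - <<'E'
from m import *
s=robot.sense();print(s['tool_pos'],s['tcp_rot'],s['opening'],s['force'],s['wrist_torque'])
im=snap('top','t6');cv2.imwrite('pics/t6b.png',np.clip(cv2.resize(im[170:275,225:365,::-1],(560,420),interpolation=cv2.INTER_CUBIC)*1.3,0,255).astype(np.uint8))
E
```

```text
[0.5489404  0.03078075 0.20676668] [-179.49230883    0.38238703  112.63542722] 0.011921753601676405 [-0.50343297 -3.97778108  2.37713132] [-1.56218742  0.30764651  0.03723625]
```

>>> send_rows --increments '[1,-0.015,0.004,0,0,0,0,1,0,0,-0.02,0,0,0,1,0,0,-0.04,0,0,0,1,0,0,-0.05,0,0,0,1,-0.01,0.003,-0.01,0,0,0]'

```text
clock: 39.95
tool_pos: [0.5692, 0.0153, 0.3313]
tcp_rot: [179.6, 0.2, 112.7]
force: [0.2, -0.0, -1.0]
opening: 0.0121
finger_force: 81.4
```

>>> send_rows --increments '[1,0,0,0,0,0,0,1,0,0,0,0,0,0]'

```text
clock: 40.2
tool_pos: [0.5661, 0.0132, 0.3243]
tcp_rot: [-179.8, -0.1, 112.6]
force: [-0.3, -0.9, -0.6]
opening: 0.012
finger_force: 81.4
```

```bash
python3 - <<'E'
from m import *
import json
s=robot.sense();p=s['tool_pos'];print(p,s['tcp_rot'],s['opening'],s['force'])
m=viewer.camera_model('wrist');im=snap('wrist','w7');json.dump({k:np.array(v).tolist() for k,v in m.items()},open('w7.json','w'))
for (u,v) in [proj(m,[*p[:2],p[2]-.1366])]: print(u,v)
o=cv2.resize(im,(1120,840))
for b in [[0.5689,0.0409],[0.5994,0.031],[0.6129,0.001],[0.5944,-0.0295],[0.5611,-0.0314],[0.5381,-0.0107],[0.54,0.0208]]:
    u,v=proj(m,[*b,.076]);cv2.circle(o,(int(2*u),int(2*v)),3,(255,0,255),-1)
cv2.imwrite('pics/w7b.png',o[200:700,200:900,::-1])
E
```

```text
[0.566126   0.01321107 0.3243136 ] [-1.79820123e+02 -9.24042436e-02  1.12611688e+02] 0.012009486928717231 [-0.25378124 -0.87725606 -0.57256612]
278.39441037710134 194.6844285487866
```

View pics/w7b.png

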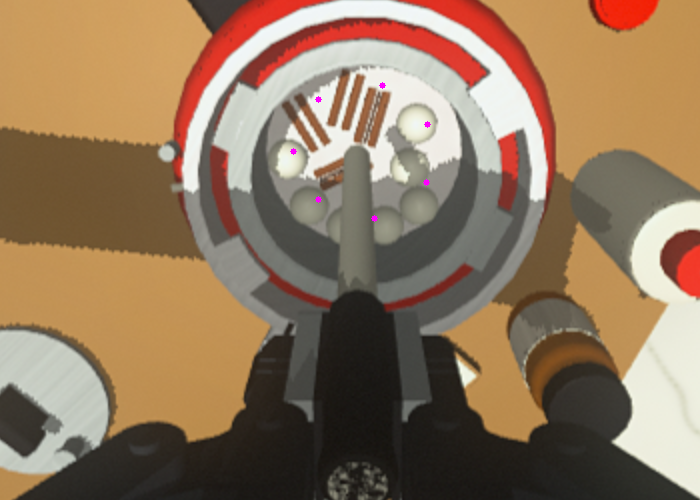

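>>> send_rows --increments '[1,0,0,-0.015,0,0,0,1,-0.0472,-0.0186,0,0,0,0,1,-0.0472,-0.0186,0,0,0,0,1,-0.0472,-0.0186,0,0,0,0,1,-0.0472,-0.0186,0,0,0,0]'

```text
clock: 40.88
tool_pos: [0.5714, -0.1905, 0.3417]
tcp_rot: [180.0, 0.0, 112.7]
force: [0.9, -0.8, -0.8]
opening: 0.0122
finger_force: 81.4
```

>>> send_rows --increments '[1,0,0,0,0,0,0,1,0,0,0,0,0,0,1,0,0,0,0,0,0]'

```text
clock: 41.25
tool_pos: [0.5719, -0.1865, 0.3415]
tcp_rot: [180.0, -0.0, 112.9]
force: [-0.2, 0.8, -0.6]
opening: 0.0117
finger_force: 81.4
```

```bash
python3 - <<'E'
from m import *
import json
s=robot.sense();p=s['tool_pos'];print(p,s['tcp_rot'],s['opening'],s['force'])
m=viewer.camera_model('wrist');im=snap('wrist','w8');json.dump({k:np.array(v).tolist() for k,v in m.items()},open('w8.json','w'))
print(proj(m,[*p[:2],p[2]-.1366]),proj(m,[*p[:2],p[2]+.0334]))
a=im[100:400,210:350];cv2.imwrite('pics/w8b.png',np.hstack([cv2.resize(a,(280,600),interpolation=cv2.INTER_CUBIC)[:,:,::-1],cv2.resize(im[120:300,80:400],(520,600*292//600))[:,:,::-1].repeat(1,0) if 0 else cv2.copyMakeBorder(cv2.resize(im[:,:,::-1],(520,390)),0,210,0,0,cv2.BORDER_CONSTANT)]))
E
```

```text
[ 0.57188095 -0.18652276  0.34153377] [ 1.79950420e+02 -2.84036579e-02  1.12871287e+02] 0.011747499016239935 [-0.20525043  0.7686914  -0.61143196]
(np.float64(277.7255132477496), np.float64(194.51165621062276)) (np.float64(276.74694628483746), np.float64(337.4746322204919))
```

View pics/w8b.png

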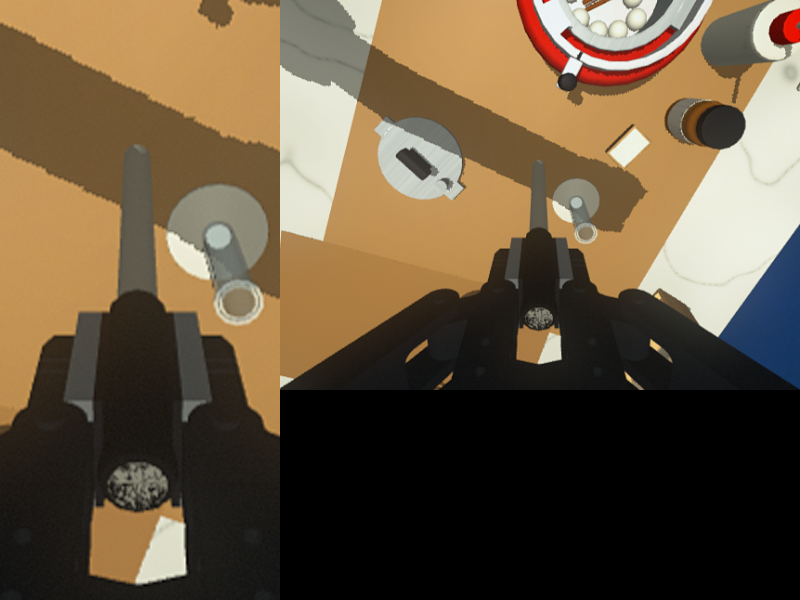

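```bash
python3 - <<'E'
from m import *
import json
from scipy.optimize import least_squares
m=json.load(open('w8.json'));p=np.array([.57188,-.18652,.34153]);w=np.radians(112.87)
X=np.array([np.cos(w),np.sin(w),0]);Z=np.array([0,0,1.])
def ends(q):
    a,s=q;g=p+Z*.011;u=np.array([*( -X[:2]*np.sin(a)),np.cos(a)])
    f=g-u*(.1476+s);return f,f+u*.17
obs=[(278.5,175.),(278.5,343.5)]
f=lambda q:np.array([proj(m,e)[1]-o[1] for e,o in zip(ends(q),obs)])
q=least_squares(f,[0,0]).x;print('tilt deg',np.degrees(q[0]),'slip mm',q[1]*1e3,f(q));E=ends(q);print(E[0]-p,[proj(m,e) for e in E])
print('mouth',ray(m,329.5,251,.116),'floor',ray(m,318.5,218.5,.010),'foot',ray(m,318.5,215.5,.01))
E
```

```text
tilt deg 6.234509765756471 slip mm -0.1472369374542507 [8.52651283e-14 1.13686838e-13]
[-0.00622335  0.01475429 -0.13558069] [(np.float64(277.70770359683894), np.float64(175.00000000000009)), (np.float64(276.7588334105373), np.float64(343.5000000000001))]
mouth [ 0.65981685 -0.24860937  0.116     ] floor [ 0.65946023 -0.24994758  0.01      ] foot [ 0.65760327 -0.24593652  0.01      ]
```

>>> send_rows --increments '[1,0,0,0,0,-6.2,0,1,-0.0307,0.0189,0.0033,0,0,0,1,-0.0307,0.0189,0.0033,0,0,0,1,-0.0307,0.0189,0.0033,0,0,0,1,0,0,0,0,0,0]'

```text
clock: 41.92
tool_pos: [0.6605, -0.2536, 0.3399]
tcp_rot: [-180.0, 6.1, 112.6]
force: [-0.2, 0.2, -0.3]
opening: 0.0123
finger_force: 81.4
```

>>> send_rows --increments '[1,0,0,0,0,0,0,1,0,0,0,0,0,0]'

```text
clock: 42.18
tool_pos: [0.6591, -0.251, 0.3418]
tcp_rot: [180.0, 6.2, 112.8]
force: [0.2, -0.0, 0.1]
opening: 0.0122
finger_force: 81.4
```

```bash
cat >> m.py <<'E'
from scipy.spatial.transform import Rotation as Ro
def tshift(d):
    return Ro.from_euler('xyz',robot.sense()['tcp_rot'],degrees=True).inv().apply(d)
E
python3 - <<'E'
from m import *
import json
s=robot.sense();p=s['tool_pos'];print(p,s['tcp_rot'],s['opening'],s['force'])
Rt=Ro.from_euler('xyz',s['tcp_rot'],degrees=True);a=np.radians(6.2)
g=p-Rt.apply([0,0,.011]);u=Rt.apply([np.sin(a),0,np.cos(a)]);f=g+u*.1475;print('foot',f,'dir',u)
m=viewer.camera_model('wrist');im=snap('wrist','w9');json.dump({k:np.array(v).tolist() for k,v in m.items()},open('w9.json','w'))
print('foot px',proj(m,f),'mouth px',proj(m,[.6598,-.2486,.116]))
d=np.array([.6598,-.2486,.135])-f;print('d',d,'tool',tshift(d))
a=cv2.resize(im[100:300,170:390],(660,600),interpolation=cv2.INTER_CUBIC)
cv2.imwrite('pics/w9b.png',a[:,:,::-1])
E
```

```text
[ 0.65913301 -0.2509889   0.34181661] [179.98887909   6.20562653 112.77984025] 0.012158552768717325 [ 0.2422407  -0.02423201  0.08780042]
foot [ 0.65870249 -0.24989575  0.20525216] dir [ 2.15932140e-04 -1.58268961e-05 -9.99999977e-01]
foot px (np.float64(277.8088230636639), np.float64(174.92230121937985)) mouth px (np.float64(279.5262209595842), np.float64(144.0683230828637))
d [ 0.00109751  0.00129575 -0.07025216] tool [0.00838236 0.00150085 0.0697548 ]
```

View pics/w9b.png

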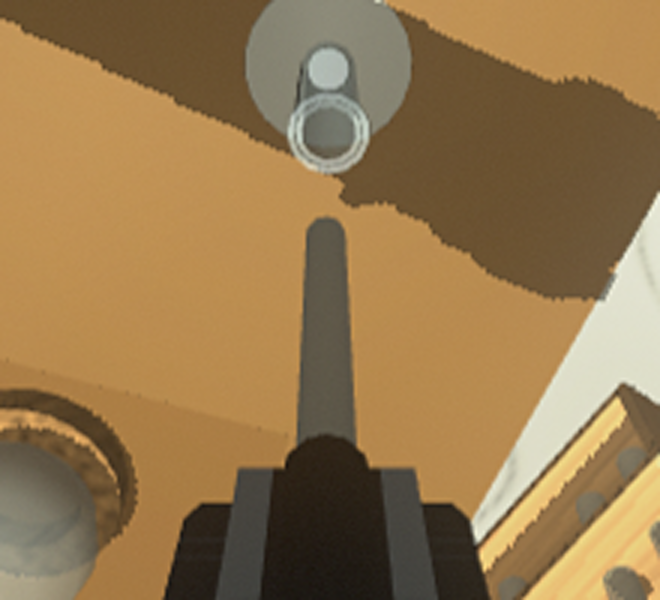

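>>> send_rows --increments '[1,0.0028,0.0005,0.0233,0,0,0,1,0.0028,0.0005,0.0233,0,0,0,1,0.0028,0.0005,0.0232,0,0,0,1,0,0,0,0,0,0,1,0,0,0,0,0,0]'

```text
clock: 42.85
tool_pos: [0.6608, -0.2514, 0.2724]
tcp_rot: [179.9, 6.3, 112.7]
force: [0.7, -0.4, -0.7]
opening: 0.012
finger_force: 81.4
```

>>> send_rows --increments '[1,0,0,0,0,0,0]'

```text
clock: 42.98
tool_pos: [0.6613, -0.2515, 0.2729]
tcp_rot: [179.9, 6.3, 112.6]
force: [-0.1, 0.2, -0.6]
opening: 0.0122
finger_force: 81.4
```

```bash
python3 - <<'E'
from m import *
s=robot.sense();p=s['tool_pos'];print(p,s['tcp_rot'],s['force'])
Rt=Ro.from_euler('xyz',s['tcp_rot'],degrees=True);a=np.radians(6.2)
g=p-Rt.apply([0,0,.011]);u=Rt.apply([np.sin(a),0,np.cos(a)]);f=g+u*.1475;print('foot',f)
m=viewer.camera_model('wrist');im=snap('wrist','w10')
print('foot px',proj(m,f),'mouth px',proj(m,[.6598,-.2486,.116]))
d=np.array([.6598,-.2486,.1])-f;print('d',d,'tool',tshift(d))
d=np.array([0,0,-.09]);print('tool',tshift(d))
E
```

```text
[ 0.6613405  -0.25149315  0.2729153 ] [179.86418813   6.31443146 112.63852705] [-0.05275725  0.2489143  -0.57722345]
foot [ 0.66128493 -0.25052463  0.13634924]
foot px (np.float64(277.8664676858947), np.float64(174.91252356297477)) mouth px (np.float64(277.0984266239), np.float64(163.82317219193735))
d [-0.00148493  0.00192463 -0.03634924] tool [ 0.00632349 -0.00070396  0.03587052]
tool [ 0.00987871 -0.00018468  0.08945601]
```

>>> send_rows --increments '[1,0.0023,-0.0007,0,0,0,0,1,0,0,0,0,0,0,1,0.0013,0,0.012,0,0,0,1,0.0013,0,0.012,0,0,0,1,0.0013,0,0.012,0,0,0]'

```text
clock: 43.65
tool_pos: [0.6584, -0.2497, 0.2327]
tcp_rot: [-179.9, 6.1, 112.7]
force: [-1.4, 0.2, 0.4]
opening: 0.0123
finger_force: 81.4
```

>>> send_rows --increments '[1,0,0,0,0,0,0]'

```text
clock: 43.78
tool_pos: [0.6576, -0.2496, 0.2319]
tcp_rot: [-179.8, 6.0, 112.7]
force: [0.6, -0.5, -0.8]
opening: 0.0119
finger_force: 81.4
```

```bash
cat > foot.py <<'E'
from m import *
s=robot.sense();p=s['tool_pos'];print(p,s['tcp_rot'],s['force'],s['wrist_torque'])
Rt=Ro.from_euler('xyz',s['tcp_rot'],degrees=True);a=np.radians(6.2)
g=p-Rt.apply([0,0,.011]);u=Rt.apply([np.sin(a),0,np.cos(a)]);f=g+u*.1475;print('foot',f,'top',f-.17*u)
d=np.array([.6598,-.2486,.010])-f;print('d',d,'tool',tshift(d))
E
python3 foot.py
```

```text
[ 0.65761113 -0.24960159  0.23187281] [-179.82227654    6.04795144  112.66701161] [ 0.60791042 -0.53205316 -0.79171379] [ 0.08603616  0.03403142 -0.01268514]
foot [ 0.65662539 -0.24833302  0.09531276] top [ 0.65728302 -0.24854737  0.26531135]
d [ 0.00317461 -0.00026698 -0.08531276] tool [0.00752703 0.00309013 0.08498359]
```

>>> send_rows --increments '[1,-0.001,0.002,0,0,0,0,1,0.0022,0,0.02,0,0,0,1,0.0022,0,0.02,0,0,0,1,0.0022,0,0.02,0,0,0,1,0.0016,0,0.015,0,0,0]'

```text
clock: 44.4
tool_pos: [0.6602, -0.2496, 0.1564]
tcp_rot: [-179.9, 6.1, 112.7]
force: [0.7, 0.7, -0.6]
opening: 0.0121
finger_force: 81.4
```

>>> send_rows --increments '[1,0,0,0,0,0,0,1,0.0005,0,0.005,0,0,0,1,0.0003,0,0.003,0,0,0,1,0,0,0,0,0,0]'

```text
clock: 44.9
tool_pos: [0.6613, -0.2499, 0.1513]
tcp_rot: [180.0, 6.2, 112.6]
force: [0.3, 0.0, -0.3]
opening: 0.0123
finger_force: 81.4
```

```bash
python3 foot.py
```

```text
[ 0.66129876 -0.24993725  0.15131018] [179.98164276   6.21622764 112.63678801] [ 0.30663189  0.03980011 -0.33640629] [0.08920254 0.06521479 0.00154662]
foot [ 0.66089651 -0.24885975  0.01474551] top [ 0.660828   -0.24883615  0.1847455 ]
d [-0.00109651  0.00025975 -0.00474551] tool [ 0.00117173 -0.00091355  0.00464566]
```

>>> send_rows --increments '[1,0.0006,0,0.003,0,0,0,1,0.0002,0,0.0015,0,0,0,1,0,0,0,0,0,0,1,0,0,0,0,0,0,0.4,0,0,0,0,0,0]'

```text
clock: 45.52
tool_pos: [0.6612, -0.2496, 0.1467]
tcp_rot: [180.0, 6.2, 112.6]
force: [0.2, -0.5, -0.0]
opening: 0.0259
finger_force: 0.0
```

>>> send_rows --increments '[-0.1,0,0,0,0,0,0,-0.1,0,0,0,0,0,0,-0.1,0,0,0,0,0,0]'

```text
clock: 45.9
tool_pos: [0.6611, -0.2496, 0.1465]
tcp_rot: [180.0, 6.2, 112.6]
force: [0.4, 0.0, 0.2]
opening: 0.0473
finger_force: 0.0
```

```bash
python3 foot.py; python3 -c "
from m import *
print(tshift([0,0,.14]))"
```

```text
[ 0.66110051 -0.24956904  0.14654593] [179.99243913   6.20156655 112.64634995] [0.40249411 0.02187712 0.16799667] [0.11206064 0.01619146 0.01412306]
foot [ 0.66066104 -0.2484692   0.00998156] top [ 0.66063866 -0.24847349  0.17998156]
d [-8.61037338e-04 -1.30803299e-04  1.84401193e-05] tool [ 2.07591608e-04 -8.45009866e-04 -4.12175838e-05]
[-1.51237152e-02  1.83665769e-05 -1.39180720e-01]
```

>>> send_rows --increments '[-0.1,-0.003,0,-0.03,0,0,0,-0.1,-0.006,0,-0.055,0,0,0,-0.1,-0.006,0,-0.055,0,0,0,-0.1,0,0,0,0,6.2,0,-1,0.017,-0.0564,0,0,0,0]' --grip_force 80

```text
clock: 46.52
tool_pos: [0.6049, -0.2566, 0.2836]
tcp_rot: [179.8, -0.4, 112.6]
force: [-2.2, -1.2, -0.4]
opening: 0.0638
finger_force: 0.0
```

>>> send_rows --increments '[-1,0.017,-0.0564,0,0,0,0,-1,0.017,-0.0564,0,0,0,0,-1,0.017,-0.0564,0,0,0,0,-1,0,0,0,0,0,-8.7,-1,0,0,0,0,0,-8.7]'

```text
clock: 47.15
tool_pos: [0.4253, -0.2739, 0.2874]
tcp_rot: [-179.9, 0.1, 130.2]
force: [-1.3, 0.1, -0.8]
opening: 0.0856
finger_force: 0.0
```

>>> send_rows --increments '[-1,0,0,0,0,0,-8.7,-1,0,0,0,0,0,-8.7,-1,0,0,0,0,0,-8.7,-1,0,0,0,0,0,0,-1,0,0,0,0,0,0]'

```text
clock: 47.78
tool_pos: [0.4266, -0.2734, 0.2874]
tcp_rot: [-180.0, 0.0, 156.0]
force: [-0.2, 0.7, -0.7]
opening: 0.0857
finger_force: 0.0
```

```bash
cat > lid.py <<'E'
from m import *
s=robot.sense();print(s['tool_pos'],s['tcp_rot'],s['clock'])
m=viewer.camera_model('wrist');im=snap('wrist','lid%d'%int(s['clock']*100)).astype(int)
R,G,B=im[...,0],im[...,1],im[...,2];mx=im.max(2);mn=im.min(2)
print('dark@.046');blobs(im,m,.046,(mx<60).astype(np.uint8),(60,500,30,300),300)
print('grey@.012');blobs(im,m,.012,((mx-mn<30)&(mx>60)).astype(np.uint8),(60,500,30,300),1500)
E
python3 lid.py
```

```text
[ 0.42657573 -0.27342854  0.28735921] [-1.79989626e+02  6.06469051e-03  1.56034711e+02] 47.775
dark@.046
  px [275.2 164.7] area 564 xy [ 0.4245 -0.2752] ang 156.7 len [0.013 0.048]
  px [164.4 288.3] area 477 xy [ 0.5075 -0.4574] ang 128.5 len [0.022 0.038]
  px [392.5 288.3] area 494 xy [ 0.618  -0.2084] ang -174.7 len [0.023 0.039]
grey@.012
  px [151.7  68.1] area 15734 xy [ 0.2814 -0.3571] ang 78.6 len [0.081 0.235]
  px [275.5 157.2] area 8225 xy [ 0.4236 -0.2747] ang 156.4 len [0.103 0.118]
```

>>> send_rows --increments '[-0.1,0.0014,-0.0025,0,0,0,-0.7,-0.1,0,0,0.06,0,0,0,-0.1,0,0,0.06,0,0,0,-0.1,0,0,0.06,0,0,0,-0.1,0,0,0.04,0,0,0]'

```text
clock: 48.45
tool_pos: [0.4226, -0.2748, 0.0644]
tcp_rot: [180.0, -0.2, 156.8]
force: [0.4, -0.5, 0.1]
opening: 0.0471
finger_force: 0.0
```

>>> send_rows --increments '[-0.1,0,0,0.025,0,0,0,-0.1,0,0,0.015,0,0,0,-0.1,0,0,0,0,0,0,-0.1,0,0,0,0,0,0,0.3,0,0,0,0,0,0]'

```text
clock: 49.08
tool_pos: [0.4253, -0.2759, 0.0286]
tcp_rot: [-180.0, 0.2, 156.8]
force: [-0.9, -0.3, -0.4]
opening: 0.0309
finger_force: 0.0
```

>>> send_rows --increments '[1,0,0,0,0,0,0,1,0,0,0,0,0,0,1,0,0,0,0,0,0]'

```text
clock: 49.45
tool_pos: [0.425, -0.2758, 0.0284]
tcp_rot: [-179.9, 0.1, 156.8]
force: [-1.6, 0.8, 6.9]
opening: 0.0128
finger_force: 79.2
```

>>> send_rows --increments '[1,0,0,-0.015,0,0,0,1,0,0,-0.04,0,0,0,1,0,0,-0.055,0,0,0,1,0,0,-0.055,0,0,0,1,0,0,-0.055,0,0,0]'

```text
clock: 50.08
tool_pos: [0.4232, -0.2744, 0.2486]
tcp_rot: [-180.0, -0.1, 156.9]
force: [0.3, -1.1, -3.7]
opening: 0.0124
finger_force: 78.4
```

>>> send_rows --increments '[1,0,0,0,0,0,-9.8,1,0,0,0,0,0,-9.8,1,0,0,0,0,0,0,1,0,0,0,0,0,0]'

```text
clock: 50.58
tool_pos: [0.4237, -0.2748, 0.2469]
tcp_rot: [180.0, -0.1, 176.3]
force: [0.3, 0.4, -3.5]
opening: 0.0128
finger_force: 78.5
```

```bash
python3 - <<'E'
from m import *
s=robot.sense();print(s['tool_pos'],s['tcp_rot'],s['opening'],s['force'],s['wrist_torque'])
plan([(.5735,.0034,.25,s['tcp_rot'][2])])
E
```

```text
[ 0.42370897 -0.27479857  0.24686335] [ 1.79969829e+02 -5.88121473e-02  1.76324506e+02] 0.012793108777583417 [ 0.31358492  0.40309408 -3.47739045] [-0.01875118  0.01312618  0.01786594]
-> 0.574,0.003,0.250,176.3: turn 0 x -0.00; shift 6 x [-0.0219  0.0479 -0.0005]
```

>>> send_rows --increments '[1,-0.0219,0.0479,0,0,0,0,1,-0.0219,0.0479,0,0,0,0,1,-0.0219,0.0479,0,0,0,0,1,-0.0219,0.0479,0,0,0,0,1,-0.0219,0.0479,0,0,0,0]'

```text
clock: 51.2
tool_pos: [0.5488, -0.0418, 0.247]
tcp_rot: [-180.0, -0.0, 176.3]
force: [1.2, -1.0, -2.3]
opening: 0.0129
finger_force: 78.6
```

>>> send_rows --increments '[1,-0.0219,0.0479,0,0,0,0,1,0,0,0.03,0,0,0,1,0,0,0.02,0,0,0,1,0,0,0,0,0,0,1,0,0,0,0,0,0]'

```text
clock: 51.82
tool_pos: [0.5735, 0.0022, 0.1977]
tcp_rot: [-180.0, 0.0, 176.3]
force: [-0.7, 0.9, -2.6]
opening: 0.0122
finger_force: 78.8
```

```bash
python3 - <<'E'
from m import *
s=robot.sense();p=s['tool_pos'];print(p,s['tcp_rot'],s['opening'],s['force'],s['wrist_torque'])
d=np.array([.5735,.0034,.1524])-p;print('tool',tshift(d))
m=viewer.camera_model('wrist');im=snap('wrist','w11');o=cv2.resize(im,(800,600))
w=np.radians(176.3);zz=p[2]-.0284+.012
for k in(1,-1):
  for t in(-.014,.014):
    X=p[:2]+k*.072*np.array([np.cos(w),np.sin(w)])+t*np.array([-np.sin(w),np.cos(w)])
    u,v=proj(m,[*X,zz]);cv2.circle(o,(int(u/.7),int(v/.7)),3,(0,255,0),-1)
    X=np.array([.5735,.0034])+k*.073*np.array([np.cos(w),np.sin(w)])+t*16/14*np.array([-np.sin(w),np.cos(w)])
    u,v=proj(m,[*X,.13]);cv2.circle(o,(int(u/.7),int(v/.7)),3,(255,0,255),-1)
cv2.imwrite('pics/w11b.png',o[:,:,::-1])
E
```

```text
[0.57354654 0.00223484 0.19765817] [-1.79988870e+02  2.93862247e-02  1.76296486e+02] 0.01215503240221029 [-0.71820196  0.86044295 -2.58169644] [-0.00839244 -0.01691921 -0.03426632]
tool [0.00014491 0.00116851 0.04525787]
```

View pics/w11b.png

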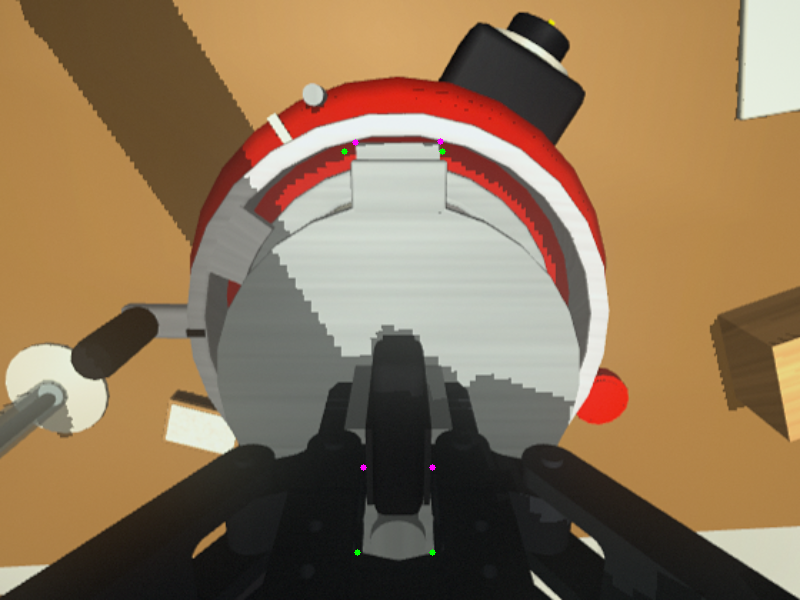

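>>> send_rows --increments '[1,0.0015,0,0.015,0,0,0,1,0,0,0.012,0,0,0,1,0,0,0.008,0,0,0,1,0,0,0.004,0,0,0,1,0,0,0,0,0,0]'

```text
clock: 52.5
tool_pos: [0.5716, 0.0037, 0.1579]
tcp_rot: [180.0, -0.0, 176.5]
force: [0.5, 0.1, -2.9]
opening: 0.013
finger_force: 78.8
```

>>> send_rows --increments '[1,0,0,0.002,0,0,0,1,0,0,0.002,0,0,0,1,0,0,0,0,0,0]'

```text
clock: 52.88
tool_pos: [0.5717, 0.0035, 0.1542]
tcp_rot: [-180.0, -0.0, 176.4]
force: [-0.6, -0.3, -3.0]
opening: 0.0125
finger_force: 78.8
```

>>> send_rows --increments '[1,0,0,0.0015,0,0,0,1,0,0,0.001,0,0,0,1,0,0,0,0,0,0]'

```text
clock: 53.25
tool_pos: [0.5719, 0.0036, 0.1525]
tcp_rot: [-180.0, 0.0, 176.4]
force: [-2.3, -0.6, 2.3]
opening: 0.0127
finger_force: 79.6
```

>>> send_rows --increments '[0.5,0,0,0,0,0,0,0.2,0,0,0,0,0,0,0.2,0,0,0,0,0,0,0.2,0,0,-0.03,0,0,0,0.2,0,0,-0.06,0,0,0]'

```text
clock: 53.88
tool_pos: [0.5696, 0.0028, 0.2399]
tcp_rot: [180.0, -0.4, 176.4]
force: [1.0, -0.4, -0.3]
opening: 0.0342
finger_force: 0.0
```

>>> send_rows --increments '[0.2,0,0,-0.05,0,0,0,0.2,0,0,0,0,0,0,0.2,0,0,0,0,0,0]'

```text
clock: 54.25
tool_pos: [0.5715, 0.0034, 0.2914]
tcp_rot: [-180.0, -0.0, 176.4]
force: [-0.0, -1.2, -0.3]
opening: 0.0344
finger_force: 0.0
```

```bash
python3 - <<'E'
from m import *
s=robot.sense();p=s['tool_pos'];print(p,s['tcp_rot'],s['opening'],s['force'])
m=viewer.camera_model('wrist');im=snap('wrist','w12').astype(int);mx=im.max(2);mn=im.min(2)
blobs(im,m,.17,(mx<60).astype(np.uint8),(60,500,60,330),150)
# knob segmentation region
print('knob pred',proj(m,[.566,-.1019,.172]),'handle pred',proj(m,[.5735,.0034,.17]))
plan([(.566,-.1019,.27,86),(.566,-.1019,.150,86)])
E
```

```text
[0.57147618 0.00339796 0.29141834] [-1.79969283e+02 -1.70351442e-02  1.76443741e+02] 0.03439636762576994 [-0.0083752  -1.16234921 -0.27848322]
  px [342.   73.7] area 1551 xy [0.4863 0.0526] ang 69.1 len [0.017 0.043]
  px [278.2 207.1] area 653 xy [0.5781 0.0038] ang 177.2 len [0.015 0.049]
  px [146.9 190.3] area 394 xy [ 0.5588 -0.0926] ang 133.5 len [0.014 0.018]
  px [197.5 308.3] area 3149 xy [ 0.6624 -0.0688] ang 109.4 len [0.046 0.107]
  px [359.7 308.9] area 3095 xy [0.6713 0.0661] ang 64.1 len [0.045 0.107]
knob pred (np.float64(135.2098205881848), np.float64(201.18135355148328)) handle pred (np.float64(277.19880216130895), np.float64(201.58889649879313))
-> 0.566,-0.102,0.270,86.0: turn 9 x 10.05; shift 2 x [-0.0526  0.0012  0.0102]
-> 0.566,-0.102,0.150,86.0: turn 0 x 0.00; shift 2 x [0.   0.   0.06]
```

```bash
python3 - <<'E'
from m import *
im=cv2.imread('pics/w12.png').astype(int);m=viewer.camera_model('wrist')
print([proj(m,[.5735+dx,.0034,z]) [1].round(1) for dx,z in [(-.024,.17),(.024,.17),(-.024,.15),(-.072,.136),(-.073,.13),(-.084,.144),(.046,.156)]])
print('u',[proj(m,[.5735-.072,.0034+d,.136])[0].round(1) for d in(-.014,.014)])
g=im.sum(2)//3
for u in(262,270,278,286): print(u,[(v,int(g[v,u])) for v in range(70,250,1) if abs(g[v+1,u]-g[v-1,u])>25])
ys,xs=np.where((im.max(2)[170:250,255:305]<60));print(ys.min()+170,ys.max()+170,xs.min()+255,xs.max()+255)
E
```

```text
[np.float64(171.6), np.float64(232.7), np.float64(166.0), np.float64(101.5), np.float64(99.9), np.float64(85.1), np.float64(250.9)]
u [np.float64(253.8), np.float64(289.8)]
262 [(84, 91), (85, 126), (86, 211), (87, 241), (95, 225), (96, 147), (97, 59), (98, 75), (99, 99), (100, 171), (101, 204), (119, 186), (207, 202), (208, 159), (209, 105)]
270 [(84, 92), (85, 187), (86, 236), (94, 236), (95, 180), (96, 67), (98, 74), (99, 170), (101, 161), (102, 203), (165, 206), (166, 162), (167, 105), (169, 97), (170, 77), (227, 53), (228, 90), (242, 94), (244, 87)]
278 [(84, 95), (85, 187), (86, 237), (94, 234), (95, 173), (96, 67), (98, 69), (99, 170), (101, 169), (102, 205), (165, 209), (166, 151), (167, 47), (230, 58), (231, 95), (233, 92), (240, 84)]
286 [(73, 73), (84, 95), (85, 189), (86, 238), (94, 235), (95, 174), (96, 60), (98, 82), (99, 174), (101, 164), (102, 206), (166, 187), (167, 124), (168, 55), (229, 44), (230, 88), (237, 99), (238, 80), (242, 76), (243, 94)]
170 230 270 287
```

>>> send_rows --increments '[-0.2,0,0,0,0,0,10,-0.2,0,0,0,0,0,10,-0.2,0,0,0,0,0,10,-0.2,0,0,0,0,0,10,-0.2,0,0,0,0,0,10]' --grip_force 25

```text
clock: 54.92
tool_pos: [0.5705, 0.0033, 0.2894]
tcp_rot: [-179.8, -0.2, 126.1]
force: [-0.2, -0.1, -0.3]
opening: 0.051
finger_force: 0.0
```

>>> send_rows --increments '[-0.2,0,0,0,0,0,10,-0.2,0,0,0,0,0,10,-0.2,0,0,0,0,0,10,-0.2,0,0,0,0,0,10.4,-0.2,-0.0526,0.0012,0,0,0,0]'

```text
clock: 55.55
tool_pos: [0.5685, -0.0427, 0.2901]
tcp_rot: [-179.9, -0.2, 86.7]
force: [1.1, -0.4, 0.2]
opening: 0.0512
finger_force: 0.0
```

>>> send_rows --increments '[-0.2,-0.0526,0.0012,0,0,0,0,-0.2,0,0,0,0,0,0,-0.2,0,0,0,0,0,0]'

```text
clock: 55.92
tool_pos: [0.5659, -0.1014, 0.2899]
tcp_rot: [-179.8, -0.1, 86.0]
force: [-0.1, -0.3, 0.4]
opening: 0.0513
finger_force: 0.0
```

```bash
python3 - <<'E'
from m import *
s=robot.sense();p=s['tool_pos'];print(p,s['tcp_rot'],s['opening'])
m=viewer.camera_model('wrist');im=snap('wrist','w13').astype(int);mx=im.max(2)
u,v=proj(m,[.566,-.1019,.172]);u2,v2=proj(m,[.566,-.1019,.134]);print(u,v,u2,v2)
k=(mx<60).astype(np.uint8);n,l,st,c=cv2.connectedComponentsWithStats(k)
for i in range(1,n):
    if st[i,4]>150: print(st[i],c[i].round(1))
plan([(.566,-.1019,.150,s['tcp_rot'][2])])
E
```

```text
[ 0.56587936 -0.10142117  0.28990601] [-1.79809467e+02 -8.42086711e-02  8.59996680e+01] 0.05129975396239959
279.20452451061266 202.52727755223748 279.30476563799573 188.72928943073063
[140   0  28  31 593] [153.9  11.8]
[ 245   36   72   24 1654] [280.2  47.1]
[ 449  113   62   55 2650] [479.2 139.9]
[268 183  21  29 501] [278.1 197.2]
[    0   260   560   160 39779] [279.1 370. ]
-> 0.566,-0.102,0.150,86.0: turn 1 x 0.13; shift 3 x [-0.0006 -0.      0.0468]
```

>>> send_rows --increments '[-0.2,0,0,0.05,0,0,0,-0.2,0,0,0.05,0,0,0,-0.2,0,0,0.03,0,0,0,-0.2,0,0,0.01,0,0,0,-0.2,0,0,0,0,0,0]'

```text
clock: 56.6
tool_pos: [0.5669, -0.1001, 0.1517]
tcp_rot: [-180.0, -0.0, 86.2]
force: [1.2, -0.3, 0.3]
opening: 0.0512
finger_force: 0.0
```

>>> send_rows --increments '[0.3,0,0,0,0,0,0,1,0,0,0,0,0,0,1,0,0,0,0,0,0,1,0,0,0,0,0,0]'

```text
clock: 57.1
tool_pos: [0.5679, -0.1015, 0.1535]
tcp_rot: [179.9, 0.0, 86.0]
force: [-1.5, 0.1, 5.9]
opening: 0.0152
finger_force: 25.7
```

>>> send_rows --increments '[1,0.0004,-0.0089,0,0,0,4.8,1,0.0004,-0.0089,0,0,0,4.8,1,0.0004,-0.0089,0,0,0,4.8,1,0.0004,-0.0089,0,0,0,4.8,1,0,0,0,0,0,0]'

```text
clock: 57.72
tool_pos: [0.5333, -0.0936, 0.1535]
tcp_rot: [179.8, 0.0, 66.8]
force: [-1.0, -0.8, 5.5]
opening: 0.0151
finger_force: 25.8
```

```bash
cat > ang.py <<'E'
from m import *
s=robot.sense();d=s['tool_pos'][:2]-np.array([.5735,.0034]);print(s['tool_pos'],s['tcp_rot'],s['opening'],s['force'],'r',np.hypot(*d),'ang',np.degrees(np.arctan2(d[1],d[0])))
E
python3 ang.py
```

```text
[ 0.53333664 -0.09358079  0.15345712] [1.79820935e+02 2.13156901e-02 6.68203832e+01] 0.015068189640805038 [-1.00247048 -0.7665197   5.5426257 ] r 0.1049684173644307 ang -112.4962680116326
```

>>> send_rows --increments '[1,0.0004,-0.0089,0,0,0,4.8,1,0.0004,-0.0089,0,0,0,4.8,1,0.0004,-0.0089,0,0,0,4.8,1,0.0004,-0.0089,0,0,0,4.8,1,0.0004,-0.0089,0,0,0,4.8]'

```text
clock: 58.35
tool_pos: [0.4981, -0.0689, 0.1535]
tcp_rot: [179.7, -0.1, 42.6]
force: [0.9, -1.7, 5.4]
opening: 0.015
finger_force: 25.7
```

>>> send_rows --increments '[1,0.0004,-0.0089,0,0,0,4.8,1,0.0004,-0.0089,0,0,0,4.8,1,0.0004,-0.0089,0,0,0,4.8,1,0,0,0,0,0,0]'

```text
clock: 58.85
tool_pos: [0.4823, -0.047, 0.1534]
tcp_rot: [179.8, -0.1, 28.4]
force: [-0.6, -1.5, 6.6]
opening: 0.015
finger_force: 26.0
```

```bash
python3 ang.py
```

```text
[ 0.48227841 -0.04697785  0.15342212] [ 1.79803580e+02 -1.11134934e-01  2.84251619e+01] 0.014979723437422663 [-0.59483976 -1.49926735  6.63187262] r 0.10420799260131397 ang -151.08997426290176
```

>>> send_rows --increments '[1,0,-0.003,0,0,0,1.5,1,0,-0.003,0,0,0,1.5,1,0,0,0,0,0,0]'

```text
clock: 59.22
tool_pos: [0.4824, -0.0468, 0.1535]
tcp_rot: [179.4, -0.3, 25.4]
force: [5.4, -10.0, -0.3]
opening: 0.0148
finger_force: 25.8
```

```bash
python3 ang.py
```

```text
[ 0.48236886 -0.04683293  0.1534662 ] [179.36673946  -0.32974245  25.37346493] 0.014841582877379824 [  5.40796218 -10.00859572  -0.25668623] r 0.10405878942243926 ang -151.13574658463097
```

>>> send_rows --increments '[1,0,0.004,0,0,0,0,0.4,0,0,0,0,0,0,0.1,0,0,0,0,0,0,0.1,0,0,-0.03,0,0,0,0.1,0,0,-0.06,0,0,0]'

```text
clock: 59.85
tool_pos: [0.4764, -0.0432, 0.2393]
tcp_rot: [-179.7, 0.4, 25.6]
force: [1.3, -0.4, 0.3]
opening: 0.0384
finger_force: 0.0
```

>>> send_rows --increments '[0.1,0,0,-0.06,0,0,0,0.1,0,0,0,0,0,0,0.1,0,0,0,0,0,0,0.1,0,0,0,0,0,0]'

```text
clock: 60.35
tool_pos: [0.4782, -0.0438, 0.2995]
tcp_rot: [-179.8, 0.2, 25.5]
force: [0.0, -0.1, -0.1]
opening: 0.0383
finger_force: 0.0
```

```bash
python3 - <<'E'
from m import *
s=robot.sense();p=s['tool_pos'];print(p,s['tcp_rot'],s['force'])
m=viewer.camera_model('wrist');im=snap('wrist','w14').astype(int);mx=im.max(2)
c=np.array([.5735,.0034])
for a in(-94,-148,-151.7):
    t=np.radians(a);print(a,[np.round(proj(m,[*(c+.106*np.array([np.cos(t),np.sin(t)])),z]),1).tolist() for z in(.172,.134)])
n,l,st,cc=cv2.connectedComponentsWithStats((mx<60).astype(np.uint8))
for i in range(1,n):
    if st[i,4]>150: print(st[i],cc[i].round(1))
print('handle',np.round(proj(m,[*c,.17]),1))
mt=viewer.camera_model('top');it=viewer.get_image('top').astype(int)
print('rod top pred',proj(mt,[.6598,-.2486,.18]),proj(mt,[.6598,-.2486,.125]))
blobs(it,mt,.18,(it.max(2)<60).astype(np.uint8),(355,400,165,205),8)
R,G=it[...,0],it[...,1];blobs(it,mt,.014,(R>2.2*G)&(R>100),(210,290,130,195),30)
E
```

```text
[ 0.47821667 -0.04380164  0.29951649] [-179.84689705    0.2112565    25.48688666] [ 0.0235678  -0.13611805 -0.0884516 ]
-94 [[406.9, 124.3], [391.2, 119.5]]
-148 [[293.8, 195.2], [292.1, 182.4]]
-151.7 [[284.8, 195.9], [284.2, 183.0]]
[ 254    7   48   73 1524] [277.8  43.1]
[422   8  32  41 195] [436.7  28.8]
[153  86  55  66 873] [171.1 112.4]
[153 118  23  27 208] [162.5 132.3]
[275 176  21  29 474] [284.7 190.3]
[    0   258   560   162 40441] [277.2 369.8]
handle [278.   45.4]
rod top pred (np.float64(389.2002605640768), np.float64(172.97519719111742)) (np.float64(383.7754341706085), np.float64(179.13238502884184))
  px [384.  178.5] area 60 xy [ 0.6472 -0.2366] ang 144.9 len [0.014 0.022]
  px [376.9 186.3] area 66 xy [ 0.6294 -0.22  ] ang -171.5 len [0.017 0.02 ]
  px [266.6 144.2] area 73 xy [0.7822 0.029 ] ang 90.4 len [0.022 0.03 ]
  px [224.1 179.6] area 172 xy [0.6872 0.1382] ang 109.2 len [0.033 0.034]
```

```bash
python3 -c "
from rig import job
print(job.finish_job())"
```

```text
the job is handed in; nothing more can be done
None
```

The job is handed in at about 60 s: all four quills are in the pot and I stirred six rounds among the balls. The rod stands on the cylinder floor, the lid is seated, the ring is turned to its stop at the locked mark, and the arm is clear; I couldn't tell the balls apart, so I couldn't confirm each one's own shift.

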